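# Clamp the gecko carving on the sloping board with the T-key

### The arm

A 7-joint arm with a two-finger parallel gripper is mounted at the origin on the work surface. World frame = base frame: x ahead of the robot, y to its left, z up, the work surface at z = 0. Lengths are in m, angles in rad, forces in N, time in s.
With the tool pointing down it reaches from about 0.425 to 0.875 m from the base axis. Payload 4.7 kg.
Tool frame: the origin (TCP) lies on the centre line of the jaws, within the pads' length; the fingertips stand 14 mm ahead of it and the grasp point (between the pads) lies 5 mm behind it; z points along the fingers, y is the line along which they close (so a half turn about z gives the same grasp; the last joint's range is limited). The gripper opens to 87 mm and grips with 3 to 60 N. Pads are 19 mm wide; open, the fingers measure 117 mm over their backs; the gripper's body (75 mm by 190 mm) begins 51 mm behind the grasp point.
Start: joints at [-1.111, 0.321, -0.07, 1.45, 0.023, 1.371, -0.057], TCP at [0.28, 0.586, 0.237] pointing down, gripper open.
Joint ranges: [-2.86, 2.86], [-0.3, 2.09], [-1.38, 1.24], [0.06, 2.45], [-1.56, 4.7], [0.09, 2.05], [-2.69, 2.69]. Speed limits (rad/s): [2.57, 2.57, 3.14, 3.14, 3.14, 3.14, 3.14].

### API

Orientations are given as a rotation vector (axis times angle).
In Python, from bench import ctrl gives the robot as it stands.
- The arm moves only by the tool send_rows, never from a script. Its argument "steps" is a list of rows, each an object of numbers: "tx", "ty", "tz": the shift along the tool's x, y, z in units of 60 mm (1.0 is 60 mm); "turn": the turn about the tool's z in units of 8 degrees (1.0 is 8 degrees); "grip": the opening, from 0 (shut) to 1 (fully open). A call has 1 to 12 rows; each row shifts and turns the commanded pose from where the row before left it, along the tool's axes as they then stand; what a row does not reach is not made up. A row lasts 1/8 s, in which the tool goes at most 62.5 mm and 10.7 degrees, less where a joint would pass 70% of its speed; a pose out of reach is approached as far as the arm can. A call is refused whole if a number of a shift passes 1 or a number of a turn 1, either way. A call with a gripper value outside its range is refused whole. The fingers move at their own pace and stop on an object; "newtons" is the grip in N (left out, the last holds). Time passes only in rows, so rows that do not move let the fingers close. It gives the time, the measured TCP pose, the force, the opening and the grip force at its end, in the units of the state.
- ctrl.get_state(): the state, without advancing time (a new reading comes with each control period).
- ctrl.get_image(name): name is "scene" or "top" or "wrist"; returns a dict with "pixels" (420x560x3 uint8, red, green, blue), "K" (3x3 intrinsics, pixels), "cam_to_world" (4x4, takes a point from camera to world coordinates); the wrist camera has in their place "T_tool_cam" (4x4, takes a point from camera to tool coordinates, whose origin is the TCP and whose axes are the flange's). Camera axes: x right, y down, z forward; pixel columns grow to the right and rows downward; lengths in m; the calibration is good to about 2 mm. A picture is of the moment at which its call begins: read the wrist's pose just before it. There is no depth.
- ctrl.close_job(): hands the job in; it is judged then, once.
The state is a dict: "time": time; "joint_positions": joint angles; "qd": joint speeds; "joint_torque": joint torques, N m; "position": TCP position; "tool_rot": TCP orientation; "ft_force": force on the tool from outside, world axes, zero at the start; "torque": the same for the moment, N m; "grip_width": opening from 0.0 (shut) to 1.0 (fully open); "grip_force": force on a finger pad.
Only numpy, scipy, OpenCV 4.12 (cv2) and the standard library are available. Lean on these libraries where they do the work, as an engineer would, in place of code of your own. Each camera call takes 0.05 s, during which the arm holds its last target. There are 200 camera calls.

### The job

The unpainted gecko is lying on the sloping carving board under the clamp, ready to be worked. Put the red T-key's square socket fully home on the square end of the clamp screw and wind the screw down clockwise until the carving is held firmly, stopping before its soft wood is dented. Leave the key seated on the screw and let go of it; do not shift the gecko from its place against the ledge or disturb the paint jars and the little painted cat.

Things in the scene. Friction and masses are not known exactly. Their poses are not given: they have to be found in the camera images.
- key: Steel T-key with a red bar, standing on its socket. Origin: centre of the socket's open end, on which it stands; z up the stem, x along the bar. Socket block 26 x 26 x 22 mm, sides along x and y; square bore 13.2 mm wide, 20 mm deep, mouth chamfered 1.2 mm. Stem 12 mm thick. 0.24 to 0.38 kg. Fits the screw in four positions, a quarter turn apart.
- key_bar (a point): Middle of the key's red bar, where to grip it: 62 mm from the key's origin along its z. The bar is flat-sided, 14 mm wide (along y), 14 mm high, 128 mm long over its ball ends.
- square_end (a point): Centre of the top end of the clamp screw's square. z points out along the screw axis, 32 degrees from vertical, leaning to the board's low side; x and y are square to the flats and turn with the screw. The square is 12 mm wide, 17 mm long, its top 4.5 mm tapered to 8 mm wide.
- collar (a point): Centre of the upper face of the round collar (25 mm wide, 4 mm thick) at the foot of the square, 17 mm below square_end along the axis; same axes. The key is home when its open end rests on the collar, its origin at this point.
- screw (a joint): Turn of the clamp screw, rad, growing clockwise seen from its square end: the tightening way. Starts at 0 to 0.8. A turn lowers screw and shoe by 10 mm; the shoe meets the wood at 1.0 to 2.3, differing with the height of the clamp's arm. Thread friction, 0.2 N m (about 0.1 felt when paused), holds what is tightened; on the wood the torque grows by 0.0016 N m per N of clamp force.
- shoe: Round steel shoe, 28 mm wide, at the lower end of the clamp screw; slides with the screw, does not turn. Origin: centre of its lower face; z along the screw axis, away from the board. It starts 0.3 to 3.6 mm above the gecko's back.
- gecko: Gecko carved in bare pale wood, about 220 mm long, 108 mm over the feet, 18 mm thick at the trunk, loose on the board, feet against the ledge. Origin: underside, middle of the trunk; z out of the board, y towards its head. 0.14 kg. Firmly held means over 30 N from the shoe; above 220 N it is dented.
- stand: Grey sloping board, 220 mm wide, 190 mm along the slope, fixed on the bench, with a bar clamp over its top edge. Origin: on the bench under the clamp point; x level, to the high side, y along the ledge, z up. Face 85 mm above the origin, sloping 32 degrees, low at -x. The clamp's blue arm, locked at a height that varies by 2 mm, reaches 88 mm from the face at its 36 mm boss.
- teal_jar: Teal paint jar with a white cap, 38 mm wide, 60 mm tall. Origin: centre of its underside. To be left alone.
- pink_jar: Pink paint jar with a white cap, 38 mm wide, 60 mm tall. Origin: centre of its underside. To be left alone.
- cat: Small painted wooden cat, purple with an orange head, about 95 mm long and 74 mm tall. Origin: on the bench under its middle; y towards its head. To be left alone.
There are look-alikes about, which are no part of the job. Several things have the shape of the gecko; the one meant has the colours described above. Leave any white look-alike of the key alone.

How it is judged:
On the way, in this order (a step that is already met when the one before it is completed fails the run):
1. the T-key's socket is fully home on the screw's square end (z of key in the frame of square_end below -0.0135 m and x of key in the frame of square_end between -0.003 and 0.003 m and y of key in the frame of square_end between -0.003 and 0.003 m and angle between the z axis of key and the z axis of square_end, either way round below 0.18 rad), for 0.2 s.
2. the screw has been wound down until the shoe holds the gecko firmly (contact force between shoe and gecko above 30 N), for 0.2 s.
At the end, for the whole second after the job is handed in: The shoe presses the gecko with more than 30 N, the gecko lies within 12 mm of where it began, the key is at rest on the screw's square, its open end within 3.5 mm of the collar, centred within 3 mm, in line with the screw within 10 degrees, and released (all of step 1 and contact force between shoe and gecko above 30 N and linear speed of each of key, gecko below 0.02 m/s and distance of gecko from where it was at the start of the episode below 0.012 m); the robot touches nothing.
It fails at once if the soft wood of the gecko is dented (shoe force above 220 N) (contact force between shoe and gecko above 220 N).
It fails at once if the gecko is shifted more than 12 mm (distance of gecko from where it was at the start of the episode above 0.012 m).
It fails at once if a paint jar or the painted cat is moved more than 20 mm or tipped (distance of any of teal_jar, pink_jar, cat from where it was at the start of the episode above 0.02 m or angle between any of teal_jar, pink_jar, cat's own z axis and vertical above 0.4 rad).
It also fails if it takes over 64 s, if anything falls off the work surface, if the arm or the gripper's body presses on something with over 40 N, if the wrist force passes 120 N, or if a joint passes its speed limit or range.

## Working session

There is one attempt and no reset: what is moved stays moved. The work goes in short steps, Python scripts to look and compute and a tool call to move; the robot and the scene stay as the last step left them, time stands still between calls to the robot, and variables do not carry over. Pictures are saved under pics/ and viewed, at most 10 in all, crops included, and the job is handed in when it is done.

Besides the shell and the picture viewer there is one more tool, called after "Emit:" as name(argument=value, ...) on one line, values as JSON. send_rows: Moves the arm, as the interface text tells. Its arguments: {"type":"object","properties":{"steps":{"type":"array"},"newtons":{"type":"number"}},"required":["steps"]}

```bash
ls; mkdir -p pics; python3 - <<'E'
from bench import ctrl
import cv2,numpy as np,pickle
s=ctrl.get_state();print(s)
d={}
for n in("scene","top","wrist"):
    d[n]=ctrl.get_image(n)
    print(n,{k:np.round(v,4).tolist() for k,v in d[n].items() if k!="pixels"})
pickle.dump((s,d),open("d0.pkl","wb"))
a=[cv2.cvtColor(d[n]["pixels"],cv2.COLOR_RGB2BGR) for n in("scene","top")]
cv2.imwrite("pics/scene.png",a[0]);cv2.imwrite("pics/top.png",a[1])
E
```

```text
pics
{'time': 0.0, 'joint_positions': array([-1.11089813,  0.32178948, -0.07006357,  1.45165538,  0.02257902,
        1.37079941, -0.05690783]), 'qd': array([ 0.00055041,  0.00042005, -0.00109836, -0.00140344,  0.00109191,
        0.00024222, -0.00122631]), 'joint_torque': array([-3.58763518e-04, -4.91280019e+01, -4.03902009e-01, -3.12525094e+01,
       -6.38051704e-02,  4.36093309e-02,  1.63722525e-04]), 'position': array([0.2800909 , 0.58598113, 0.23549294]), 'tool_rot': array([-6.94403781e-01, -3.06354825e+00,  2.88351545e-03]), 'ft_force': array([1.47920563, 0.7000648 , 0.05061397]), 'torque': array([-0.0037656 ,  0.03278868, -0.00178527]), 'grip_force': 0.0, 'grip_width': 1.001611968719139}
scene {'K': [[536.992, 0.0, 284.8481], [0.0, 536.992, 203.2554], [0.0, 0.0, 1.0]], 'cam_to_world': [[0.999, 0.0235, -0.037, 0.5707], [0.0421, -0.7465, 0.664, -0.8212], [-0.012, -0.6649, -0.7468, 1.1202], [0.0, 0.0, 0.0, 1.0]]}
top {'K': [[387.0411, 0.0, 275.4141], [0.0, 387.0411, 202.558], [0.0, 0.0, 1.0]], 'cam_to_world': [[-0.001, -0.9908, 0.1352, 0.3982], [-1.0, 0.0005, -0.0034, 0.0374], [0.0033, -0.1352, -0.9908, 1.0241], [0.0, 0.0, 0.0, 1.0]]}
wrist {'K': [[317.2615, 0.0, 282.1967], [0.0, 317.2615, 206.0861], [0.0, 0.0, 1.0]], 'T_tool_cam': [[-0.0004, -0.9671, -0.2544, 0.0685], [1.0, -0.0002, -0.0009, -0.0014], [0.0009, -0.2544, 0.9671, -0.1475], [0.0, 0.0, 0.0, 1.0]]}
```

View pics/scene.png

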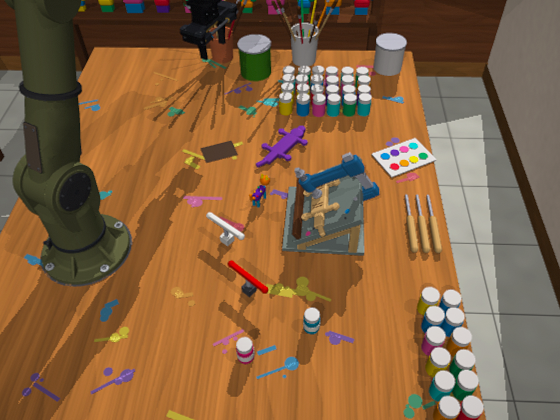

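View pics/top.png

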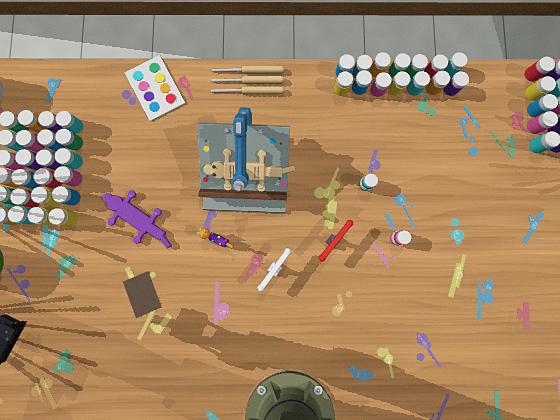

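The scene picture shows two T-keys: red at (248,277) and white at (225,228). The top view shows them at (337,240) and (273,269). Gecko shapes are the pale one on the board at (320,205) and a purple one at (283,146). The red-barred key and the pale gecko match the description. I'll confirm both in one enlarged crop.

```bash
python3 - <<'E'
import cv2,numpy as np,pickle
s,d=pickle.load(open("d0.pkl","rb"))
sc=cv2.cvtColor(d["scene"]["pixels"],cv2.COLOR_RGB2BGR);tp=cv2.cvtColor(d["top"]["pixels"],cv2.COLOR_RGB2BGR)
def c(im,x,y,w,h,S):return cv2.resize(im[y:y+h,x:x+w],S,interpolation=cv2.INTER_CUBIC)
A=np.hstack([c(sc,200,200,80,60*5//3,(400,500))[:300], c(tp,190,100,100,75,(400,300))])
A=np.hstack([c(sc,205,240,80,60,(400,300)), c(tp,190,105,107,80,(400,300))])
B=np.hstack([c(sc,280,150,107,80,(400,300)), c(tp,300,200,80,60,(400,300))])
cv2.imwrite("pics/crop.png",np.vstack([A,B]))
E
```

```text
(no output)
```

View pics/crop.png

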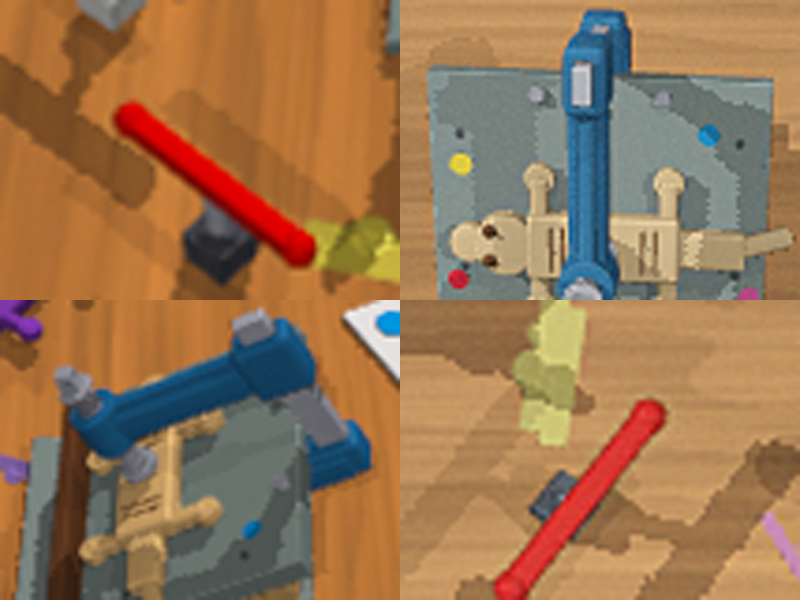

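The crop shows the red bar with the dark socket, and the pale gecko under the clamp. The square end is at about (299,171) in scene and (239,181) in top. I'll triangulate these.

```bash
cat > h.py <<'E'
import numpy as np,cv2,pickle
from scipy.spatial.transform import Rotation as R
from scipy.optimize import least_squares
def proj(P,K,T):
    P=np.atleast_2d(P); c=(P-T[:3,3])@T[:3,:3]; return c[:,:2]/c[:,2:]*[K[0,0],K[1,1]]+[K[0,2],K[1,2]]
def wristT(s,im):
    T=np.eye(4);T[:3,:3]=R.from_rotvec(s["tool_rot"]).as_matrix();T[:3,3]=s["position"];return T@im["T_tool_cam"]
def tri(obs,x0=(.5,0,.1)):
    "obs: list of (pix,K,T)"
    f=lambda X:np.concatenate([proj(X,K,T)[0]-p for p,K,T in obs]);r=least_squares(f,x0);return r.x,np.abs(r.fun).max()
E
python3 - <<'E'
from h import *
s,d=pickle.load(open("d0.pkl","rb"))
K={n:d[n]["K"] for n in d};T={n:d[n]["cam_to_world"] for n in("scene","top")}
ends={}
for n,(x,y,w,h) in {"scene":(205,240,80,70),"top":(300,200,80,75)}.items():
    p=d[n]["pixels"].astype(int)[y:y+h,x:x+w]
    m=(p[...,0]>120)&(p[...,1]<75)&(p[...,2]<75)
    q=np.argwhere(m)[:,::-1]+[x,y]
    c=q.mean(0);u=np.linalg.svd(q-c,full_matrices=False)[2][0]; u*=np.sign(u[0]); t=(q-c)@u
    ends[n]=[c+u*t.min(),c+u*t.max()]; print(n,len(q),ends[n])
# scene left end is far-left (world -x,+y?) -> top mapping by testing
for a,b in((0,0),(0,1)):
    E=[tri([(ends["scene"][i],K["scene"],T["scene"]),(ends["top"][i if b==0 else 1-i],K["top"],T["top"])]) for i in(0,1)]
    print(b,E,np.linalg.norm(E[0][0]-E[1][0]))
print("sq",tri([((299,171),K["scene"],T["scene"]),((238.7,181),K["top"],T["top"])]))
E
```

```text
scene 301 [array([228.44793046, 261.41635556]), array([266.99808277, 291.00249811])]
top 297 [array([319.76526693, 259.81324306]), array([351.27020412, 220.21497821])]
0 [(array([ 0.38905155, -0.07428304,  0.06463974]), np.float64(0.7224823910832754)), (array([ 0.48690887, -0.15423766,  0.06462199]), np.float64(0.8882624840479707))] 0.12636770453927548
1 [(array([ 0.44125282, -0.14012922,  0.16724636]), np.float64(15.42351163555125)), (array([ 0.43586752, -0.08020258, -0.06495142]), np.float64(18.048371982544978))] 0.23986665275310454
sq (array([0.55756618, 0.11442822, 0.18941113]), np.float64(1.1298077351235065))
```

Emit:
send_rows(steps=[{"tx":-0.67,"ty":-0.555},{"tx":-0.67,"ty":-0.555},{"tx":-0.67,"ty":-0.555},{"tx":-0.67,"ty":-0.555},{"tx":-0.67,"ty":-0.555},{"tx":-0.67,"ty":-0.555},{"tx":-0.67,"ty":-0.555},{"tx":-0.67,"ty":-0.555},{"tx":-0.67,"ty":-0.555},{"tx":-0.67,"ty":-0.555,"turn":-0.9},{"turn":-1},{"turn":-1}])

```text
validation failed for argument at $.st...
```

Emit:
send_rows(steps=[{"tx":0},{"tx":0}])

```text
validation failed for argument at $.st...
```

```bash
python3 - <<'E'
from h import *
from bench import ctrl
s=ctrl.get_state();w=ctrl.get_image("wrist");T=wristT(s,w)
pickle.dump((s,w,T),open("w1.pkl","wb"))
print(s["time"],s["position"],s["tool_rot"],s["ft_force"])
u=proj([.558,.114,.189],w["K"],T)[0];print(u)
b=cv2.cvtColor(w["pixels"],cv2.COLOR_RGB2BGR)
x,y=int(u[0]),int(u[1]);y0=max(0,y-50);x0=max(0,x-60);print(x0,y0)
cv2.imwrite("pics/w1.png",np.hstack([cv2.resize(b[y0:y0+90,x0:x0+120],(720,540),interpolation=cv2.INTER_CUBIC)]))
E
```

```text
0.15 [0.2801001  0.5861133  0.23572082] [-6.94333045e-01 -3.06361730e+00  2.24625951e-03] [ 0.15131852 -0.07241658  0.25864552]
[-18.09060574 656.06587958]
0 606Traceback (most recent call last):
  File "<stdin>", line 9, in <module>
cv2.error: OpenCV(4.12.0) /io/opencv/modules/imgproc/src/resize.cpp:4208: error: (-215:Assertion failed) !ssize.empty() in function 'resize'
```

The call was refused, possibly because every row needs all its keys. I'll test one small row.

Emit:
send_rows(steps=[{"tx":-0.5,"ty":-0.4,"tz":0.0,"turn":0.0,"grip":1.0}])

```text
time: 0.32
position: [0.2943, 0.5537, 0.2356]
tool_rot: [-0.686, -3.064, 0.0]
ft_force: [0.6, -0.5, -0.6]
grip_width: 1.0
grip_force: 0.0
```

Emit:
send_rows(steps=[{"tx":-0.68,"ty":-0.57,"tz":0,"turn":0,"grip":1},{"tx":-0.68,"ty":-0.57,"tz":0,"turn":0,"grip":1},{"tx":-0.68,"ty":-0.57,"tz":0,"turn":0,"grip":1},{"tx":-0.68,"ty":-0.57,"tz":0,"turn":0,"grip":1},{"tx":-0.68,"ty":-0.57,"tz":0,"turn":0,"grip":1},{"tx":-0.68,"ty":-0.57,"tz":0,"turn":0,"grip":1},{"tx":-0.68,"ty":-0.57,"tz":0,"turn":0,"grip":1},{"tx":-0.68,"ty":-0.57,"tz":0,"turn":0,"grip":1},{"tx":-0.68,"ty":-0.57,"tz":0,"turn":0,"grip":1},{"tx":0,"ty":0,"tz":0,"turn":-1,"grip":1},{"tx":0,"ty":0,"tz":0,"turn":-1,"grip":1},{"tx":0,"ty":0,"tz":0,"turn":-0.9,"grip":1}])

```text
time: 1.82
position: [0.4955, 0.1156, 0.2364]
tool_rot: [-0.058, -3.141, -0.0]
ft_force: [0.3, 0.3, 0.5]
grip_width: 0.999
grip_force: 0.0
```

Emit:
send_rows(steps=[{"tx":0,"ty":0,"tz":0,"turn":0,"grip":1},{"tx":0,"ty":0,"tz":0,"turn":0,"grip":1}])

```text
time: 2.08
position: [0.4955, 0.1158, 0.2365]
tool_rot: [-0.067, -3.141, -0.0]
ft_force: [-0.2, -0.1, 0.9]
grip_width: 1.0
grip_force: 0.0
```

```bash
python3 - <<'E'
from h import *
from bench import ctrl
s=ctrl.get_state();w=ctrl.get_image("wrist");T=wristT(s,w)
pickle.dump((s,w,T),open("w1.pkl","wb"))
print(s["time"],s["position"],s["tool_rot"],s["joint_positions"])
u=proj([.558,.114,.189],w["K"],T)[0];print(u)
b=cv2.cvtColor(w["pixels"],cv2.COLOR_RGB2BGR)
x,y=int(u[0]),int(u[1]);y0=max(0,y-50);x0=max(0,x-60);print(x0,y0)
cv2.imwrite("pics/w1.png",cv2.resize(b[y0:y0+90,x0:x0+120],(720,540),interpolation=cv2.INTER_CUBIC))
E
```

```text
2.075 [0.49553004 0.11584667 0.23649256] [-6.73249969e-02 -3.14075448e+00 -1.79180535e-05] [-0.59037744  0.01391161  0.31295182  1.80590343 -0.00446493  1.32256375
  1.25157452]
[285.95352616 317.16460876]
225 267
```

View pics/w1.png

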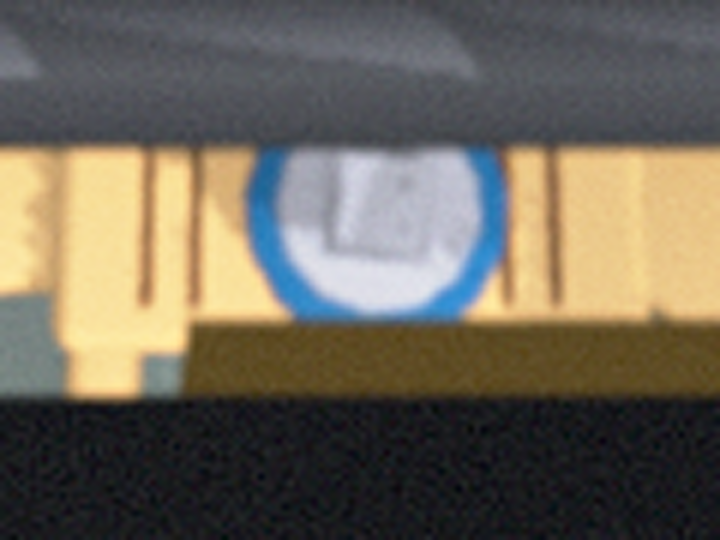

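The crop shows the screw end: square at about (377,205) in the crop, turned about 7°, on a collar with a blue boss ring. Parts of the gripper hide the rest, so I'll view the whole wrist image.

```bash
python3 - <<'E'
from h import *
s,w,T=pickle.load(open("w1.pkl","rb"));print(T)
cv2.imwrite("pics/w1f.png",cv2.cvtColor(w["pixels"],cv2.COLOR_RGB2BGR))
E
```

```text
[[ 4.32390258e-02  9.66295763e-01  2.53777235e-01  4.26429905e-01]
 [ 9.99064562e-01 -4.16624498e-02 -1.15862621e-02  1.17184371e-01]
 [-6.22774683e-04  2.54040821e-01 -9.67193297e-01  3.83990323e-01]
 [ 0.00000000e+00  0.00000000e+00  0.00000000e+00  1.00000000e+00]]
```

View pics/w1f.png

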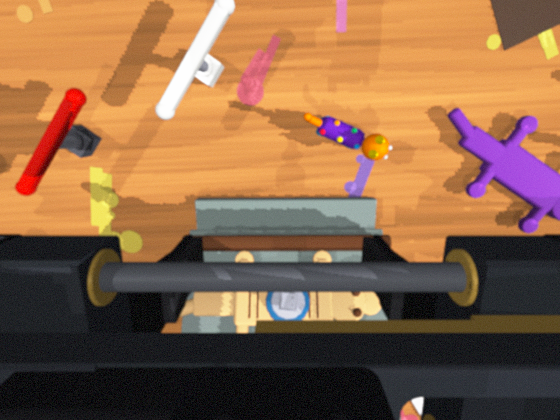

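The whole picture shows the gripper body across the lower half and the screw visible through a gap at about (288,299), seen nearly along its axis. The red key is at (53,142) and the cat at (345,133). I'll take a second, unobstructed view for triangulation.

Emit:
send_rows(steps=[{"tx":0,"ty":0,"tz":-1,"turn":0,"grip":1},{"tx":-0.62,"ty":0,"tz":0,"turn":0,"grip":1},{"tx":-0.62,"ty":0,"tz":0,"turn":0,"grip":1},{"tx":0,"ty":0,"tz":0,"turn":0,"grip":1},{"tx":0,"ty":0,"tz":0,"turn":0,"grip":1}])

```text
time: 2.75
position: [0.5693, 0.1129, 0.2962]
tool_rot: [-0.065, -3.14, 0.0]
ft_force: [-0.1, 0.6, 0.2]
grip_width: 0.999
grip_force: 0.0
```

```bash
python3 - <<'E'
from h import *
from bench import ctrl
s=ctrl.get_state();w=ctrl.get_image("wrist");T=wristT(s,w)
_,d=pickle.load(open("d0.pkl","rb"))
pickle.dump((s,w,T),open("w2.pkl","wb"))
print(s["position"],s["tool_rot"])
u=proj([.55,.115,.185],w["K"],T)[0]
def c(im,x,y,w=50,h=40):
    print(x,y);return cv2.resize(cv2.cvtColor(im[y:y+h,x:x+w],cv2.COLOR_RGB2BGR),(400,300) if (w,h)==(40,30) else (w*8,h*8),interpolation=cv2.INTER_CUBIC)
w1=pickle.load(open("w1.pkl","rb"))[1]["pixels"]
A=np.hstack([c(d["scene"]["pixels"],280,155),c(d["top"]["pixels"],215,160)])
B=np.hstack([c(w["pixels"],int(u[0])-25,int(u[1])-20),c(w1,263,290)])
im=np.vstack([A,B])[:600]
cv2.imwrite("pics/comp.png",im);print(im.shape)
E
```

```text
[0.56931912 0.11287272 0.29617329] [-6.50906569e-02 -3.13964444e+00  3.77763811e-04]
280 155
215 160
261 164
263 290
(600, 800, 3)
```

View pics/comp.png

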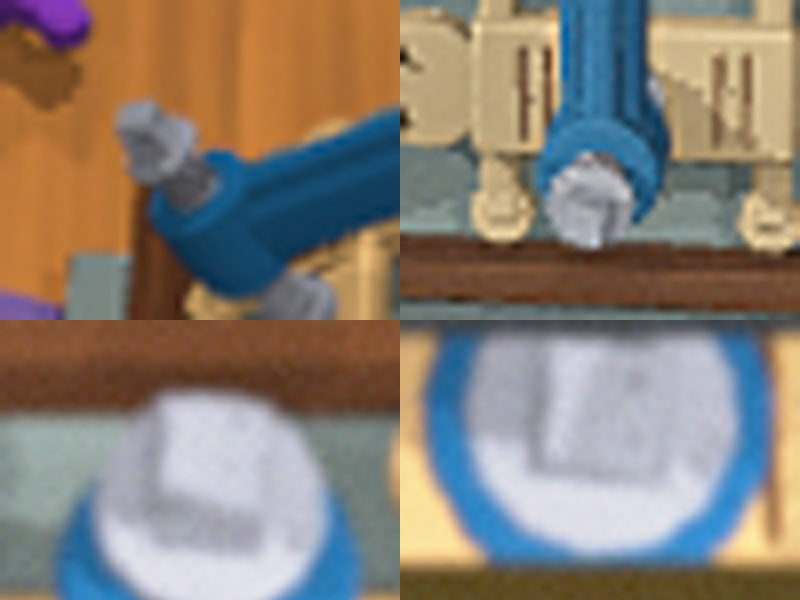

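The composite shows these pixels:

| View | Collar | Square top |
|---|---|---|
| Scene | (300.4,173.7) | (297.3,168.5) |
| Top | (238.8,185.6) | (238.9,188) |
| Wrist 2 | about (287.4,186.5) | (287.6,180) |
| Wrist 1 | (288.4,302), axis | – |

The square is turned about 7° clockwise from the stand's axes. I'll fit the collar position next.

```bash
python3 - <<'E'
from h import *
_,d=pickle.load(open("d0.pkl","rb"));s1,w1,T1=pickle.load(open("w1.pkl","rb"));s2,w2,T2=pickle.load(open("w2.pkl","rb"))
y=np.radians(-2.2);a=np.array([-np.sin(np.radians(32))*np.cos(y),-np.sin(np.radians(32))*np.sin(y),np.cos(np.radians(32))])
S=(d["scene"]["K"],d["scene"]["cam_to_world"]);TP=(d["top"]["K"],d["top"]["cam_to_world"]);W1=(w1["K"],T1);W2=(w2["K"],T2)
obs=[(0,(300.4,173.7),S),(17,(297.3,168.5),S),(0,(238.8,185.6),TP),(17,(238.9,188.),TP),(0,(288.4,302.1),W1),(17,(287.6,180),W2),(0,(287.4,186.5),W2)]
f=lambda C:np.concatenate([proj(C+h*1e-3*a,*c)[0]-p for h,p,c in obs])
r=least_squares(f,(.55,.115,.18),loss="soft_l1");print(r.x,np.round(r.fun,1))
C=r.x
for n,c in(("S",S),("T",TP),("W1",W1),("W2",W2)):print(n,proj(C,*c),proj(C+.017*a,*c))
# square outline prediction overlay check in w1,w2 at angle th (cw)
e1=np.array([np.cos(y)*np.cos(np.radians(32)),np.sin(y)*np.cos(np.radians(32)),np.sin(np.radians(32))]);e2=np.cross(a,e1)
for n,im,c in(("w1",w1,W1),("w2",w2,W2)):
    b=cv2.resize(cv2.cvtColor(im["pixels"],cv2.COLOR_RGB2BGR),None,fx=8,fy=8,interpolation=cv2.INTER_CUBIC)
    for th in(7,):
        t=np.radians(-th);u=np.cos(t)*e1+np.sin(t)*e2;v=np.cross(a,u)
        for h,k in((17,4),(12.5,6),(0,6)):
            q=[C+1e-3*(h*a+k*(i*u+j*v)) for i,j in((1,1),(1,-1),(-1,-1),(-1,1))]
            p=(proj(np.array(q),*c)*8+3.5).astype(int);cv2.polylines(b,[p],True,(0,0,255) if h else (0,255,0),1)
        p=(proj(np.array([C+.0125*(np.cos(g)*e1+np.sin(g)*e2) for g in np.linspace(0,6.3,60)]),*c)*8+3.5).astype(int);cv2.polylines(b,[p],True,(255,0,255),1)
    x,yy=(proj(C,*c)[0]*8).astype(int);globals()[n+"c"]=b[yy-200:yy+200,x-200:x+200]
cv2.imwrite("pics/ov.png",np.hstack([w1c,w2c]))
E
```

```text
[0.55352637 0.1160668  0.17716602] [-1.9 -0.  -2.5  0.9 -0.1 -0.8 -1.  -0.3 -0.   0.  -0.  -0.3 -0.1  0.7]
S [[298.46472871 173.69577137]] [[294.8388842  169.36678973]]
T [[238.6628974  184.84689152]] [[237.85567996 187.71677795]]
W1 [[288.35306676 302.11899672]] [[288.73815055 301.9176843 ]]
W2 [[287.31917797 187.21747502]] [[287.59029772 179.71257942]]
```

View pics/ov.png

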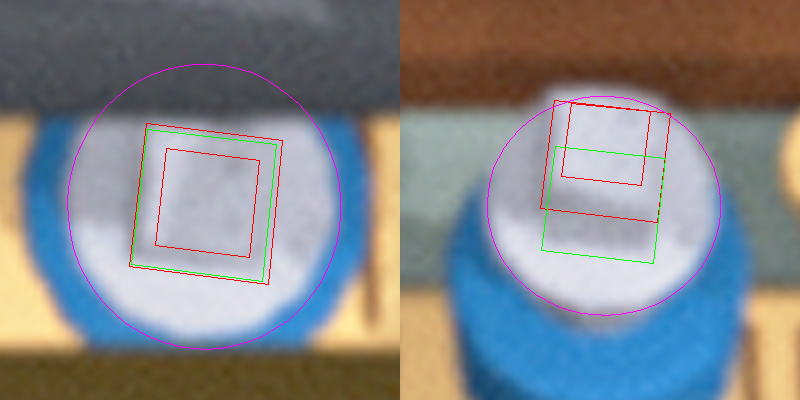

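The 7° turn fits. The true collar lies about 1 mm closer to the robot than the fit, so I take C ≈ (0.5523, 0.116, 0.177). Next is refining the key pose with wrist view 1 and planning the approach.

```bash
python3 - <<'E'
from h import *
_,d=pickle.load(open("d0.pkl","rb"));s1,w1,T1=pickle.load(open("w1.pkl","rb"))
def ends(p,x,y,w,h):
    p=p.astype(int)[y:y+h,x:x+w];m=(p[...,0]>110)&(p[...,1]<75)&(p[...,2]<75)
    q=np.argwhere(m)[:,::-1]+[x,y];c=q.mean(0);u=np.linalg.svd(q-c,full_matrices=False)[2][0];u*=np.sign(u[1]);t=(q-c)@u
    return c+u*t.min(),c+u*t.max()
e=ends(w1["pixels"],0,70,110,140);print(e)
S=(d["scene"]["K"],d["scene"]["cam_to_world"]);TP=(d["top"]["K"],d["top"]["cam_to_world"])
# backproject wrist at z=.062
def bp(p,K,T,z):
    v=T[:3,:3]@np.linalg.solve(K,[*p,1]);return T[:3,3]+v*(z-T[2,3])/v[2]
E=np.array([bp(p,w1["K"],T1,.062) for p in e]);print(E,np.linalg.norm(E[1]-E[0]))
for P in(E[0:2],):
    c=P.mean(0);dd=P[1]-P[0];print("centre",c,"heading",np.degrees(np.arctan2(dd[1],dd[0])))
for n,K in(("scene",S),("top",TP)):
    b=ends(d[n]["pixels"],*((205,240,80,70) if n=="scene" else (300,200,80,75)))
    B=np.array([bp(p,*K,.062) for p in b]);print(n,B.mean(0),np.degrees(np.arctan2(*(B[1]-B[0])[1::-1])))
from bench import ctrl;s=ctrl.get_state();print(s["position"],2*np.degrees(np.arctan2(s["tool_rot"][1],s["tool_rot"][0])))
E
```

```text
(array([79.06707458, 89.47410596]), array([ 20.53809891, 193.30332865]))
[[ 0.38722727 -0.07595874  0.062     ]
 [ 0.48548854 -0.15766081  0.062     ]] 0.12779086670484072
centre [ 0.43635791 -0.11680977  0.062     ] heading -39.742773427808814
scene [ 0.42414124 -0.1020564   0.062     ] -38.85806447435462
top [ 0.43595268 -0.11490496  0.062     ] 140.63465711137195
[0.5691555 0.1130035 0.2964731] -182.345227165988
```

Emit:
send_rows(steps=[{"tx":0.411,"ty":-0.783,"tz":0,"turn":0,"grip":1},{"tx":0.411,"ty":-0.783,"tz":0,"turn":0,"grip":1},{"tx":0.411,"ty":-0.783,"tz":0,"turn":0,"grip":1},{"tx":0.411,"ty":-0.783,"tz":0,"turn":0,"grip":1},{"tx":0.411,"ty":-0.783,"tz":0,"turn":0,"grip":1},{"tx":0,"ty":0,"tz":0.55,"turn":0.93,"grip":1},{"tx":0,"ty":0,"tz":0.55,"turn":0.93,"grip":1},{"tx":0,"ty":0,"tz":0.55,"turn":0.93,"grip":1},{"tx":0,"ty":0,"tz":0.55,"turn":0.93,"grip":1},{"tx":0,"ty":0,"tz":0.55,"turn":0.94,"grip":1},{"tx":0,"ty":0,"tz":0,"turn":0,"grip":1},{"tx":0,"ty":0,"tz":0,"turn":0,"grip":1}])

```text
time: 4.3
position: [0.4377, -0.1167, 0.1329]
tool_rot: [1.061, 2.955, 0.002]
ft_force: [0.3, -0.7, -0.0]
grip_width: 1.0
grip_force: 0.0
```

```bash
python3 - <<'E'
from h import *
from bench import ctrl
s=ctrl.get_state();print(s["position"],2*np.degrees(np.arctan2(s["tool_rot"][1],s["tool_rot"][0]))+360,s["ft_force"])
Rm=R.from_rotvec(s["tool_rot"]).as_matrix()
print("to grasp, units",Rm.T@(np.array([.4364,-.1165,.057])-s["position"])/.06)
w=ctrl.get_image("wrist");p=w["pixels"].astype(int);m=(p[...,0]>110)&(p[...,1]<75)&(p[...,2]<75);m[380:]=0
q=np.argwhere(m)[:,::-1];print(len(q),q.min(0),q.max(0))
E
```

```text
[ 0.43774498 -0.11673711  0.13294131] 500.5135046173044 [ 0.25574286 -0.73201973 -0.02712628]
to grasp, units [ 0.02159658 -0.01321316  1.26563988]
2818 [118  16] [559 333]
```

Emit:
send_rows(steps=[{"tx":0.02,"ty":-0.013,"tz":0.5,"turn":0,"grip":1},{"tx":0,"ty":0,"tz":0.4,"turn":0,"grip":1},{"tx":0,"ty":0,"tz":0.36,"turn":0,"grip":1},{"tx":0,"ty":0,"tz":0,"turn":0,"grip":0.4},{"tx":0,"ty":0,"tz":0,"turn":0,"grip":0.3},{"tx":0,"ty":0,"tz":0,"turn":0,"grip":0.22},{"tx":0,"ty":0,"tz":0,"turn":0,"grip":0},{"tx":0,"ty":0,"tz":0,"turn":0,"grip":0},{"tx":0,"ty":0,"tz":0,"turn":0,"grip":0}], newtons=5)

```text
time: 5.48
position: [0.4358, -0.1167, 0.0561]
tool_rot: [1.065, 2.956, 0.0]
ft_force: [-0.2, 0.8, 0.0]
grip_width: 0.403
grip_force: 0.0
```

Emit:
send_rows(steps=[{"tx":0,"ty":0,"tz":0,"turn":0,"grip":0},{"tx":0,"ty":0,"tz":0,"turn":0,"grip":0},{"tx":0,"ty":0,"tz":0,"turn":0,"grip":0},{"tx":0,"ty":0,"tz":0,"turn":0,"grip":0},{"tx":0,"ty":0,"tz":0,"turn":0,"grip":0},{"tx":0,"ty":0,"tz":0,"turn":0,"grip":0}], newtons=5)

```text
time: 6.22
position: [0.4359, -0.1166, 0.056]
tool_rot: [1.065, 2.955, 0.0]
ft_force: [1.8, 1.1, -0.1]
grip_width: 0.162
grip_force: 5.0
```

Emit:
send_rows(steps=[{"tx":0.073,"ty":0,"tz":-0.006,"turn":0,"grip":0},{"tx":0.073,"ty":0,"tz":-0.004,"turn":0,"grip":0},{"tx":0.073,"ty":0,"tz":-0.002,"turn":0,"grip":0},{"tx":0.073,"ty":0,"tz":0.003,"turn":0,"grip":0},{"tx":0.073,"ty":0,"tz":0.008,"turn":0,"grip":0},{"tx":0.073,"ty":0,"tz":0.013,"turn":0,"grip":0},{"tx":0.072,"ty":0,"tz":0.018,"turn":0,"grip":0},{"tx":0.072,"ty":0,"tz":0.022,"turn":0,"grip":0},{"tx":0,"ty":0,"tz":0,"turn":0,"grip":0}], newtons=5)

```text
time: 7.35
position: [0.4079, -0.0939, 0.0523]
tool_rot: [-1.063, -2.954, -0.0]
ft_force: [-1.4, 1.2, 1.0]
grip_width: 0.159
grip_force: 5.0
```

```bash
python3 - <<'E'
from h import *
from bench import ctrl
s=ctrl.get_state();print(s["position"],s["ft_force"],s["grip_width"],s["grip_force"])
w=ctrl.get_image("wrist");T=wristT(s,w);a=ctrl.get_image("scene")
pickle.dump((s,w,T,a),open("w3.pkl","wb"))
b=cv2.cvtColor(w["pixels"],cv2.COLOR_RGB2BGR)
c=cv2.cvtColor(a["pixels"],cv2.COLOR_RGB2BGR)[220:310,180:300]
cv2.imwrite("pics/tip.png",np.hstack([cv2.resize(b,(400,300)),cv2.resize(c,(400,300),interpolation=cv2.INTER_CUBIC)]))
E
```

```text
[ 0.40794353 -0.09385863  0.05233671] [-1.42323889  1.15811994  1.00125324] 0.15892061434747173 5.000778038520366
```

View pics/tip.png

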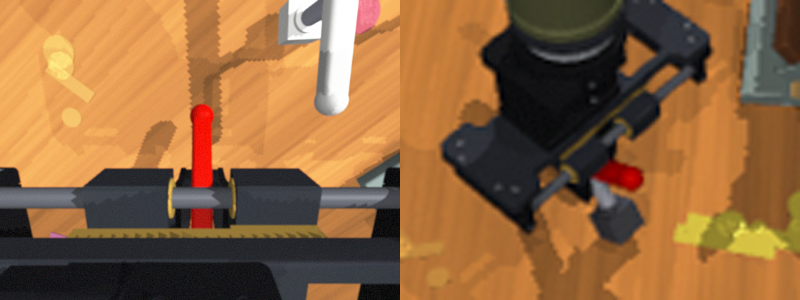

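The picture shows the key tipped about its socket edge in the jaws, with the bar's low end at wrist (281,150) matching about 32°. Next I squeeze firmly, lift and turn.

Emit:
send_rows(steps=[{"tx":0,"ty":0,"tz":0,"turn":0,"grip":0},{"tx":0,"ty":0,"tz":0,"turn":0,"grip":0},{"tx":0,"ty":0,"tz":-0.4,"turn":0,"grip":0},{"tx":0,"ty":0,"tz":-0.7,"turn":0,"grip":0},{"tx":0,"ty":0,"tz":-0.7,"turn":0,"grip":0},{"tx":0,"ty":0,"tz":-0.8,"turn":-0.7,"grip":0},{"tx":0,"ty":0,"tz":-0.8,"turn":-0.7,"grip":0},{"tx":0,"ty":0,"tz":0,"turn":-0.7,"grip":0},{"tx":0,"ty":0,"tz":0,"turn":-0.7,"grip":0},{"tx":0,"ty":0,"tz":0,"turn":-0.7,"grip":0},{"tx":0,"ty":0,"tz":0,"turn":-0.66,"grip":0},{"tx":0,"ty":0,"tz":0,"turn":0,"grip":0}], newtons=35)

```text
time: 8.95
position: [0.4088, -0.0946, 0.2564]
tool_rot: [-0.176, -3.137, 0.0]
ft_force: [-0.3, 0.3, -3.5]
grip_width: 0.155
grip_force: 35.0
```

```bash
python3 - <<'E'
from h import *
from bench import ctrl
s=ctrl.get_state();print(s["position"],2*np.degrees(np.arctan2(s["tool_rot"][1],s["tool_rot"][0])),s["ft_force"],s["grip_width"],s["grip_force"])
Rm=R.from_rotvec(s["tool_rot"]).as_matrix()
print("units",Rm.T@(np.array([.4999,.118,.254])-s["position"])/.06)
w=ctrl.get_image("wrist");T=wristT(s,w);a=ctrl.get_image("scene")
pickle.dump((s,w,T,a),open("w4.pkl","wb"))
p=w["pixels"].astype(int);m=(p[...,0]>110)&(p[...,1]<75)&(p[...,2]<75);m[262:]=0;m[:,:200]=0;m[:,350:]=0
q=np.argwhere(m)[:,::-1];print(len(q),q.min(0),q.max(0))
# predicted silhouette top row vs tilt
for t in(26,29,32,35,38):
    rr=[]
    for off in(0,2):
        c=np.array([.057*np.cos(np.radians(t)),0,-.005-off*1e-3+.057*np.sin(np.radians(t))])
        g=R.random(3000,random_state=0).apply([0,0,.0072])
        rr.append(round(proj(c+g,w["K"],w["T_tool_cam"])[:,1].min(),1))
    print(t,rr)
E
```

```text
[ 0.40879034 -0.09462446  0.25635329] -186.41703016065225 [-0.31094252  0.30562948 -3.49724906] 0.1547367256588769 34.99318760346264
units [-1.11292238  3.69125736  0.0385583 ]
3123 [251 146] [318 261]
26 [np.float64(143.7), np.float64(144.0)]
29 [np.float64(146.1), np.float64(146.3)]
32 [np.float64(148.6), np.float64(148.9)]
35 [np.float64(151.3), np.float64(151.6)]
38 [np.float64(154.1), np.float64(154.5)]
```

Emit:
send_rows(steps=[{"tx":-0.22,"ty":0.74,"tz":0,"turn":0,"grip":0},{"tx":-0.22,"ty":0.74,"tz":0,"turn":0,"grip":0},{"tx":-0.22,"ty":0.74,"tz":0,"turn":0,"grip":0},{"tx":-0.22,"ty":0.74,"tz":0,"turn":0,"grip":0},{"tx":-0.22,"ty":0.73,"tz":0.04,"turn":0,"grip":0},{"tx":0,"ty":0,"tz":0,"turn":0,"grip":0},{"tx":0,"ty":0,"tz":0,"turn":0,"grip":0}], newtons=35)

```text
time: 9.93
position: [0.4988, 0.1177, 0.2539]
tool_rot: [-0.175, -3.136, 0.002]
ft_force: [-0.7, -0.4, -3.4]
grip_width: 0.155
grip_force: 35.0
```

```bash
python3 - <<'E'
from h import *
from bench import ctrl
s=ctrl.get_state();print(s["position"],2*np.degrees(np.arctan2(s["tool_rot"][1],s["tool_rot"][0])),s["ft_force"])
a=ctrl.get_image("scene");t=ctrl.get_image("top");w=ctrl.get_image("wrist");T=wristT(s,w)
pickle.dump((s,a,t,w),open("w5.pkl","wb"))
Rm=R.from_rotvec(s["tool_rot"]).as_matrix();B=s["position"]+Rm@[0,0,-.007]
ti=np.radians(32);kz=Rm@[np.sin(ti),0,-np.cos(ti)];kx=Rm@[np.cos(ti),0,np.sin(ti)];ky=np.cross(kz,kx)
O=B-.062*kz;print(O)
C=np.array([.5523,.116,.1772]);y=np.radians(-2.2);ax=np.array([-.5299*np.cos(y),-.5299*np.sin(y),.848])
out=[]
for im,K,TT,f in((a["pixels"],a["K"],a["cam_to_world"],6),(w["pixels"],w["K"],T,3)):
    b=cv2.resize(cv2.cvtColor(im,cv2.COLOR_RGB2BGR),None,fx=f,fy=f,interpolation=cv2.INTER_CUBIC)
    P=lambda X:(proj(np.array(X),K,TT)*f+f/2).astype(int)
    for h in(0,.022):cv2.polylines(b,[P([O+h*kz+.013*(i*kx+j*ky) for i,j in((1,1),(1,-1),(-1,-1),(-1,1))])],True,(0,255,0),1)
    cv2.polylines(b,[P([C,C+.017*ax])],False,(255,0,255),1);cv2.polylines(b,[P([B-.064*kx,B+.064*kx])],False,(255,255,0),1)
    x,yy=P([O])[0];x=min(max(x,200),b.shape[1]-200);yy=min(max(yy,200),b.shape[0]-200);out.append(b[yy-200:yy+200,x-200:x+200])
cv2.imwrite("pics/pre.png",np.hstack(out))
E
```

```text
[0.49879884 0.11769973 0.25390619] -186.3887105302817 [-0.73389435 -0.37906284 -3.44951839]
[0.53141027 0.1139828  0.20830385]
```

View pics/pre.png

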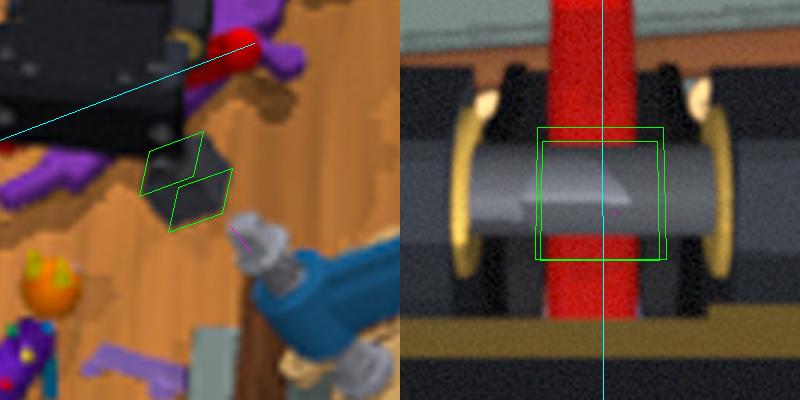

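The key's dark socket is at about (190,180) in the left crop and the actual screw end at (245,222), to the right of the magenta prediction. I'll measure both offsets in the same scene camera so the relative error is known.

```bash
cat > rel.py <<'E'
from h import *
s,a,t,w=pickle.load(open("w5.pkl","rb"))
Rm=R.from_rotvec(s["tool_rot"]).as_matrix();B=s["position"]+Rm@[0,0,-.007]
C=np.array([.5523,.116,.1772]);y=np.radians(-2.2);si,co=np.sin(np.radians(32)),np.cos(np.radians(32))
ax=np.array([-si*np.cos(y),-si*np.sin(y),co]);e1=np.array([co*np.cos(y),co*np.sin(y),si]);e2=np.cross(ax,e1)
K,T=a["K"],a["cam_to_world"]
def hullmask(P,f=8,sh=(420,560)):
    p=(proj(np.array(P),K,T)*f+f/2).astype(np.int32);m=np.zeros((sh[0]*f,sh[1]*f),np.uint8);cv2.fillConvexPoly(m,cv2.convexHull(p),255);return cv2.resize(m,sh[::-1],interpolation=cv2.INTER_AREA)/255.
def best(obs,model,r=5):
    res=[]
    for dx in np.arange(-r,r+.1,.5):
        for dy in np.arange(-r,r+.1,.5):
            q=cv2.warpAffine(model,np.float32([[1,0,dx],[0,1,dy]]),model.shape[::-1]);res.append((((q-obs)**2).sum(),dx,dy))
    return sorted(res)[:3]
p=a["pixels"].astype(int)
dark=((p.max(2)<75)).astype(float)
for ti in(26,29,32,35):
    r=np.radians(ti);kz=Rm@[np.sin(r),0,-np.cos(r)];kx=Rm@[np.cos(r),0,np.sin(r)];ky=np.cross(kz,kx);O=B-.062*kz
    m=hullmask([O+h*kz+.013*(i*kx+j*ky) for h in(0,.022) for i in(1,-1) for j in(1,-1)])
    c=proj(O,K,T)[0].astype(int);win=np.zeros_like(m);win[c[1]-8:c[1]+20,c[0]-8:c[0]+20]=1
    print(ti,c,best(dark*win,m*1.0 if False else m*win))
g=((p.max(2)-p.min(2)<35)&(p.max(2)>100)).astype(float)
circ=[C+.0125*(np.cos(q)*e1+np.sin(q)*e2)+h*ax for q in np.linspace(0,6.2,40) for h in(0,-.004)]
m1=hullmask(circ);th=np.radians(-7);u=np.cos(th)*e1+np.sin(th)*e2;v=np.cross(ax,u)
m2=hullmask([C+h*ax+k*(i*u+j*v) for h,k in((0,.006),(.0125,.006),(.017,.004)) for i in(1,-1) for j in(1,-1)])
m=np.maximum(m1,m2);c=proj(C,K,T)[0].astype(int);win=np.zeros_like(m);win[c[1]-14:c[1]+6,c[0]-14:c[0]+12]=1
d0=pickle.load(open("d0.pkl","rb"))[1]["scene"]["pixels"].astype(int)
for P in(p,d0):
    g=((P.max(2)-P.min(2)<35)&(P.max(2)>100)).astype(float);print("sq",c,best(g*win,m*win))
np.set_printoptions(linewidth=200)
print(g[c[1]-14:c[1]+8,c[0]-14:c[0]+14].astype(int))
x0,y0=proj(O,K,T)[0].astype(int)-[12,18];print(x0,y0);print(dark[y0:y0+30,x0:x0+26].astype(int))
J=np.array([proj(C+d,K,T)[0]-proj(C,K,T)[0] for d in np.eye(3)*1e-3]);print("px per mm",J.T)
E
python3 rel.py
```

```text
26 [287 165] [(np.float64(28.04530372933487), np.float64(1.5), np.float64(-0.5)), (np.float64(30.769273356401385), np.float64(2.0), np.float64(-0.5)), (np.float64(31.246505190311417), np.float64(1.5), np.float64(-1.0))]
29 [288 165] [(np.float64(23.391633986928102), np.float64(0.5), np.float64(-0.5)), (np.float64(25.88478277585544), np.float64(1.0), np.float64(-0.5)), (np.float64(27.83041906958862), np.float64(0.5), np.float64(-1.0))]
32 [289 165] [(np.float64(19.240399846213), np.float64(0.0), np.float64(-0.5)), (np.float64(20.23751633986928), np.float64(-0.5), np.float64(-0.5)), (np.float64(21.907866205305652), np.float64(-0.5), np.float64(0.0))]
35 [290 164] [(np.float64(21.93861014994233), np.float64(-0.5), np.float64(-0.5)), (np.float64(22.803690888119952), np.float64(-0.5), np.float64(0.0)), (np.float64(25.39518646674356), np.float64(-1.0), np.float64(-0.5))]
sq [297 173] [(np.float64(12.139646289888505), np.float64(1.5), np.float64(-1.0)), (np.float64(13.257197231833912), np.float64(1.5), np.float64(-0.5)), (np.float64(13.822791234140714), np.float64(1.0), np.float64(-1.0))]
s
[... 2565 characters left out ...]
 0 0]
 [0 0 0 1 1 1 1 1 1 1 1 1 1 1 1 1 0 0 0 0 0 0 0 0 0 0]
 [0 0 0 0 1 1 1 1 1 1 1 1 1 1 1 0 0 0 0 0 0 0 0 0 0 0]
 [0 0 0 0 0 1 1 1 1 1 1 1 1 1 0 0 0 0 0 0 0 0 0 0 0 0]
 [0 0 0 0 0 0 1 1 1 1 1 0 0 0 0 0 0 0 0 0 0 0 0 0 0 0]
 [0 0 0 0 0 0 0 1 0 0 0 0 0 0 0 0 0 0 0 0 0 0 0 0 0 0]
 [0 0 0 0 0 0 0 0 0 0 0 0 0 0 0 0 0 0 0 0 0 0 0 0 0 0]
 [0 0 0 0 0 0 0 0 0 0 0 0 0 0 0 0 0 0 0 0 0 0 0 0 0 0]
 [0 0 0 0 0 0 0 0 0 0 0 0 0 0 0 0 0 0 0 0 0 0 0 0 0 0]
 [0 0 0 0 0 0 0 0 0 0 0 0 0 0 0 0 0 0 0 0 0 0 0 0 0 0]
 [0 0 0 0 0 0 0 0 0 0 0 0 0 0 0 0 0 0 0 0 0 0 0 0 0 0]
 [0 0 0 0 0 0 0 0 0 0 0 0 0 0 0 0 0 0 0 0 0 0 0 0 0 0]]
px per mm [[ 0.4045825   0.01047056  0.00253102]
 [ 0.0086802  -0.28711104 -0.28582107]]
```

A 32° tilt fits best. The two cameras put the screw within about ±1.6 mm of a middle estimate, which the taper will capture. I'll align and advance along the axis.

Emit:
send_rows(steps=[{"tx":-0.048,"ty":0.049,"tz":-0.01,"turn":0,"grip":0},{"tx":-0.053,"ty":0.004,"tz":0.085,"turn":0,"grip":0},{"tx":-0.053,"ty":0.004,"tz":0.085,"turn":0,"grip":0},{"tx":-0.053,"ty":0.004,"tz":0.085,"turn":0,"grip":0},{"tx":-0.0176,"ty":0.0013,"tz":0.0283,"turn":0,"grip":0},{"tx":-0.0176,"ty":0.0013,"tz":0.0283,"turn":0,"grip":0},{"tx":0,"ty":0,"tz":0,"turn":0,"grip":0}], newtons=35)

```text
time: 10.95
position: [0.5138, 0.1205, 0.2363]
tool_rot: [-0.174, -3.137, 0.0]
ft_force: [-0.4, -0.1, -4.2]
grip_width: 0.153
grip_force: 35.0
```

Emit:
send_rows(steps=[{"tx":-0.0176,"ty":0.0013,"tz":0.0283,"turn":0,"grip":0},{"tx":0,"ty":0,"tz":0,"turn":0,"grip":0}], newtons=35)

```text
time: 11.2
position: [0.5148, 0.1205, 0.2346]
tool_rot: [0.174, 3.137, 0.0]
ft_force: [0.6, 0.2, -3.5]
grip_width: 0.158
grip_force: 35.0
```

Emit:
send_rows(steps=[{"tx":-0.0176,"ty":0.0013,"tz":0.0283,"turn":0,"grip":0},{"tx":0,"ty":0,"tz":0,"turn":0,"grip":0}], newtons=35)

```text
time: 11.45
position: [0.5161, 0.1206, 0.233]
tool_rot: [0.174, 3.136, 0.0]
ft_force: [0.1, -0.1, -3.7]
grip_width: 0.158
grip_force: 35.0
```

Emit:
send_rows(steps=[{"tx":-0.0176,"ty":0.0013,"tz":0.0283,"turn":0,"grip":0},{"tx":0,"ty":0,"tz":0,"turn":0,"grip":0}], newtons=35)

```text
time: 11.7
position: [0.5171, 0.1205, 0.2312]
tool_rot: [0.174, 3.137, 0.0]
ft_force: [1.0, -0.1, -3.7]
grip_width: 0.158
grip_force: 35.0
```

Emit:
send_rows(steps=[{"tx":-0.0176,"ty":0.0013,"tz":0.0283,"turn":0,"grip":0},{"tx":0,"ty":0,"tz":0,"turn":0,"grip":0}], newtons=35)

```text
time: 11.95
position: [0.5181, 0.1204, 0.2294]
tool_rot: [0.174, 3.137, 0.0]
ft_force: [0.5, -0.1, -4.6]
grip_width: 0.155
grip_force: 35.0
```

Emit:
send_rows(steps=[{"tx":-0.0176,"ty":0.0013,"tz":0.0283,"turn":0,"grip":0},{"tx":0,"ty":0,"tz":0,"turn":0,"grip":0}], newtons=35)

```text
time: 12.2
position: [0.5191, 0.1203, 0.2277]
tool_rot: [0.174, 3.137, -0.0]
ft_force: [1.0, 0.2, -2.8]
grip_width: 0.155
grip_force: 35.0
```

Emit:
send_rows(steps=[{"tx":-0.0176,"ty":0.0013,"tz":0.0283,"turn":0,"grip":0},{"tx":0,"ty":0,"tz":0,"turn":0,"grip":0}], newtons=35)

```text
time: 12.45
position: [0.5202, 0.1203, 0.226]
tool_rot: [0.174, 3.137, 0.0]
ft_force: [0.4, 1.3, -3.2]
grip_width: 0.157
grip_force: 35.0
```

Emit:
send_rows(steps=[{"tx":-0.0176,"ty":0.0013,"tz":0.0283,"turn":0,"grip":0},{"tx":0,"ty":0,"tz":0,"turn":0,"grip":0}], newtons=35)

```text
time: 12.7
position: [0.5212, 0.1202, 0.2243]
tool_rot: [0.174, 3.137, -0.0]
ft_force: [1.3, 1.4, -3.7]
grip_width: 0.153
grip_force: 35.0
```

```bash
cat > prob.py <<'E'
from h import *
from bench import ctrl
s=ctrl.get_state();print(s["time"],s["position"],2*np.degrees(np.arctan2(s["tool_rot"][1],s["tool_rot"][0])),s["ft_force"],s["torque"],s["grip_width"])
Rm=R.from_rotvec(s["tool_rot"]).as_matrix();B=s["position"]+Rm@[0,0,-.007]
ti=np.radians(32);kz=Rm@[np.sin(ti),0,-np.cos(ti)];O=B-.062*kz;print("O",O)
E
python3 prob.py
```

```text
12.7 [0.52122703 0.12022647 0.22430456] 173.65935638858264 [ 1.3436212   1.38747712 -3.68443644] [ 0.23194959 -0.21066197  0.00382024] 0.1533758556872634
O [0.55388357 0.11659463 0.17872765]
```

Emit:
send_rows(steps=[{"tx":-0.0176,"ty":0.0013,"tz":0.0283,"turn":0,"grip":0},{"tx":0,"ty":0,"tz":0,"turn":0,"grip":0}], newtons=35)

```text
time: 12.95
position: [0.5219, 0.1204, 0.2235]
tool_rot: [-0.173, -3.136, -0.001]
ft_force: [-4.1, -0.5, 3.0]
grip_width: 0.153
grip_force: 35.0
```

Emit:
send_rows(steps=[{"tx":-0.0176,"ty":0.0013,"tz":0.0283,"turn":0,"grip":0},{"tx":0,"ty":0,"tz":0,"turn":0,"grip":0}], newtons=35)

```text
time: 13.2
position: [0.5222, 0.1208, 0.2233]
tool_rot: [-0.173, -3.135, -0.002]
ft_force: [-10.6, -0.3, 12.4]
grip_width: 0.154
grip_force: 35.0
```

```bash
python3 prob.py
```

```text
13.2 [0.52216703 0.1207654  0.22328238] -186.30103695991696 [-10.59996197  -0.32479281  12.41788368] [0.0857262  2.0566746  0.04858656] 0.15368917895442716
O [0.55474478 0.11722744 0.17764175]
```

Contact came at the collar depth, with the reaction along the screw axis, so the socket looks home. I'll relieve the push and open the jaws slightly around the bar.

Emit:
send_rows(steps=[{"tx":0.022,"ty":-0.002,"tz":-0.035,"turn":0,"grip":0},{"tx":0,"ty":0,"tz":0,"turn":0,"grip":0.2},{"tx":0,"ty":0,"tz":0,"turn":0,"grip":0.3},{"tx":0,"ty":0,"tz":0,"turn":0,"grip":0.3},{"tx":0,"ty":0,"tz":0,"turn":0,"grip":0.3}], newtons=10)

```text
time: 13.82
position: [0.5221, 0.1202, 0.2231]
tool_rot: [0.174, 3.137, 0.0]
ft_force: [0.3, -0.4, 0.3]
grip_width: 0.292
grip_force: 0.0
```

```bash
python3 prob.py; python3 - <<'E'
from h import *
from bench import ctrl
print(ctrl.get_state()["joint_positions"])
w=ctrl.get_image("wrist");a=ctrl.get_image("scene")
b=cv2.cvtColor(w["pixels"],cv2.COLOR_RGB2BGR);c=cv2.cvtColor(a["pixels"],cv2.COLOR_RGB2BGR)[130:220,250:370]
cv2.imwrite("pics/home.png",np.hstack([cv2.resize(b,(400,300)),cv2.resize(c,(400,300),interpolation=cv2.INTER_CUBIC)]))
E
```

```text
13.825 [0.52210374 0.12023163 0.22311044] 173.65902890753372 [ 0.28829105 -0.36557251  0.30231896] [-0.01760709  0.01570119  0.00190606] 0.2916313223747298
O [0.55476933 0.11660373 0.17753971]
[-0.57634533  0.08202132  0.31859374  1.76568754 -0.02660201  1.29783573
  1.20854015]
```

View pics/home.png

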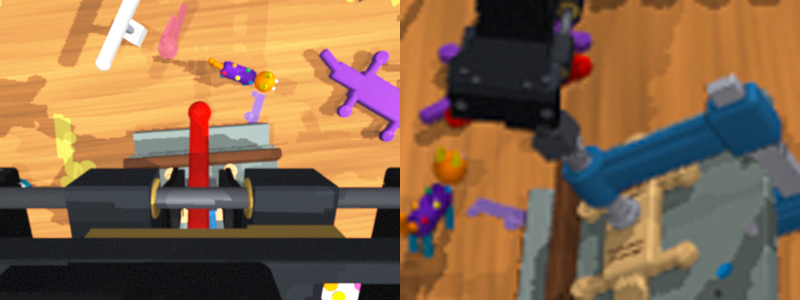

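The jaws are open to 25 mm, the wrist reads zero force, and the key stays on the screw by itself. The bar end is at wrist (200,110), and the socket sits against the collar at about (565,147) in the right crop. Now I'll slide down to the bar's low end, straddle it, and swing it clockwise.

```bash
cat > sw.py <<'E'
# usage: sw.py L(mm) th1 th2 ... : rows (tool units) from the measured pose
import sys,json
from h import *
from bench import ctrl
L=float(sys.argv[1])*1e-3;ths=np.radians([float(x) for x in sys.argv[2:]])
s=ctrl.get_state();y=np.radians(-2.2);si,co=np.sin(np.radians(32)),np.cos(np.radians(32))
ax=np.array([-si*np.cos(y),-si*np.sin(y),co]);e1=np.array([co*np.cos(y),co*np.sin(y),si]);e2=np.cross(ax,e1)
B0=np.array([.5219,.1183,.2302]);r=.045
F=np.array(s["ft_force"]);p=np.array(s["position"]);print("t",s["time"],"p",p.round(4),"F",F.round(2),"tau",np.dot(np.cross(p+[0,0,.005]-B0,F),ax).round(3),"w",s["grip_width"].round(3))
Rm=R.from_rotvec(s["tool_rot"]).as_matrix()
h=np.arctan2(Rm[1,0],Rm[0,0]);print("psi",np.degrees(h).round(2))
rows=[]
for t in ths:
    d=-np.cos(t)*e1+np.sin(t)*e2;B=B0-ax*.01*(max(t-.12,0))/(2*np.pi)
    hn=np.arctan2(d[1],d[0]);n=np.array([np.sin(hn),-np.cos(hn),0])
    P=B+r*d+L*n-[0,0,.005]
    X=np.array([np.cos(h),np.sin(h),0]);Y=np.array([np.sin(h),-np.cos(h),0]);v=(P-p)/.06
    dh=(hn-h+np.pi)%(2*np.pi)-np.pi
    rows.append([round(float(q),3) for q in(v@X,v@Y,-v[2],-np.degrees(dh)/8)]);p=P;h=hn
for q in rows:print(q)
E
python3 sw.py 0 5 5; python3 sw.py 4 10 15 20 25
```

```text
Traceback (most recent call last):
  File "sw.py", line 9, in <module>
    F=np.array(s["ft_force"]);p=np.array(s["position"]);print("t",s["time"],"p",p.round(4),"F",F.round(2),"tau",np.dot(np.cross(p+[0,0,.005]-B0,F),ax).round(3),"w",s["grip_width"].round(3))
                                                                                                                                                                    ^^^^^^^^^^^^^^^^^^^^^
AttributeError: 'float' object has no attribute 'round'
Traceback (most recent call last):
  File "sw.py", line 9, in <module>
    F=np.array(s["ft_force"]);p=np.array(s["position"]);print("t",s["time"],"p",p.round(4),"F",F.round(2),"tau",np.dot(np.cross(p+[0,0,.005]-B0,F),ax).round(3),"w",s["grip_width"].round(3))
                                                                                                                                                                    ^^^^^^^^^^^^^^^^^^^^^
AttributeError: 'float' object has no attribute 'round'
```

```bash
sed -i 's/s\["grip_width"\].round(3)/s["grip_width"]/' sw.py; python3 sw.py 0 5 5 10 15 20 25
```

```text
t 13.925 p [0.522  0.1202 0.2231] F [-0.2   0.61 -0.76] tau 0.0 w 0.2947429465412549
psi 173.66
[0.635, -0.012, 0.361, 0.218]
[0.0, 0.0, -0.0, -0.0]
[-0.001, 0.065, -0.003, 0.732]
[0.0, 0.065, -0.006, 0.724]
[0.002, 0.065, -0.008, 0.712]
[0.003, 0.064, -0.011, 0.697]
```

Emit:
send_rows(steps=[{"tx":0.318,"ty":-0.006,"tz":0.18,"turn":0,"grip":0.3},{"tx":0.317,"ty":-0.006,"tz":0.18,"turn":0.22,"grip":0.3},{"tx":0,"ty":0,"tz":0,"turn":0,"grip":0.3}])

```text
time: 14.3
position: [0.4828, 0.1239, 0.2009]
tool_rot: [-0.22, -3.132, 0.0]
ft_force: [0.9, -0.7, 0.6]
grip_width: 0.299
grip_force: 0.0
```

```bash
python3 sw.py 5 5 10 15 20 25 30
```

```text
t 14.3 p [0.4828 0.1239 0.2009] F [ 0.9  -0.67  0.58] tau 0.025 w 0.29946583707278684
psi 171.98
[-0.022, 0.084, -0.009, 0.008]
[-0.01, 0.065, -0.003, 0.732]
[-0.008, 0.065, -0.006, 0.724]
[-0.007, 0.064, -0.008, 0.712]
[-0.005, 0.064, -0.011, 0.697]
[-0.003, 0.063, -0.014, 0.68]
```

Emit:
send_rows(steps=[{"tx":-0.022,"ty":0.084,"tz":-0.009,"turn":0,"grip":0.3},{"tx":-0.01,"ty":0.065,"tz":-0.003,"turn":0.73,"grip":0.3},{"tx":-0.008,"ty":0.065,"tz":-0.006,"turn":0.72,"grip":0.3},{"tx":-0.007,"ty":0.064,"tz":-0.008,"turn":0.71,"grip":0.3},{"tx":-0.005,"ty":0.064,"tz":-0.011,"turn":0.7,"grip":0.3}])

```text
time: 14.92
position: [0.4929, 0.1416, 0.2041]
tool_rot: [0.845, 3.026, -0.004]
ft_force: [-1.8, -3.6, 0.6]
grip_width: 0.3
grip_force: 2.1
```

```bash
python3 sw.py 5 25 30 35 40 45 50
```

```text
t 14.925 p [0.4929 0.1416 0.2041] F [-1.75 -3.64  0.6 ] tau 0.158 w 0.2998898583221835
psi 148.8
[0.04, 0.002, 0.016, -0.025]
[-0.003, 0.063, -0.014, 0.68]
[-0.002, 0.063, -0.017, 0.662]
[-0.001, 0.062, -0.019, 0.644]
[-0.001, 0.061, -0.021, 0.626]
[-0.001, 0.06, -0.024, 0.608]
```

Emit:
send_rows(steps=[{"tx":0.04,"ty":0.063,"tz":0.0,"turn":0.66,"grip":0.3},{"tx":0,"ty":0.063,"tz":-0.017,"turn":0.66,"grip":0.3},{"tx":0,"ty":0.062,"tz":-0.019,"turn":0.64,"grip":0.3},{"tx":0,"ty":0.061,"tz":-0.021,"turn":0.63,"grip":0.3},{"tx":0,"ty":0.06,"tz":-0.024,"turn":0.61,"grip":0.3}])

```text
time: 15.55
position: [0.5033, 0.1554, 0.2086]
tool_rot: [1.494, 2.762, -0.005]
ft_force: [-0.4, -4.7, -1.1]
grip_width: 0.3
grip_force: 2.0
```

```bash
python3 sw.py 5 50 54 58 62 66
```

```text
t 15.55 p [0.5033 0.1554 0.2086] F [-0.38 -4.74 -1.07] tau 0.149 w 0.3001960225473774
psi 123.16
[0.011, 0.012, -0.004, -0.009]
[-0.0, 0.048, -0.02, 0.475]
[-0.0, 0.047, -0.021, 0.465]
[-0.001, 0.047, -0.022, 0.456]
[-0.001, 0.047, -0.023, 0.448]
```

Emit:
send_rows(steps=[{"tx":0.01,"ty":0.06,"tz":-0.022,"turn":0.47,"grip":0.3},{"tx":0,"ty":0.048,"tz":-0.021,"turn":0.46,"grip":0.3},{"tx":0,"ty":0.047,"tz":-0.022,"turn":0.46,"grip":0.3}])

```text
time: 15.92
position: [0.5104, 0.1609, 0.2123]
tool_rot: [1.754, 2.606, -0.006]
ft_force: [-2.0, -4.0, -0.9]
grip_width: 0.299
grip_force: 2.0
```

```bash
python3 sw.py 5 62 66 70 74 78
```

```text
t 15.925 p [0.5104 0.1609 0.2123] F [-1.99 -3.98 -0.87] tau 0.158 w 0.2991677520749897
psi 112.11
[-0.009, 0.007, -0.007, 0.005]
[-0.001, 0.047, -0.023, 0.448]
[-0.002, 0.046, -0.024, 0.441]
[-0.002, 0.046, -0.025, 0.436]
[-0.003, 0.046, -0.025, 0.431]
```

Emit:
send_rows(steps=[{"tx":-0.009,"ty":0.052,"tz":-0.028,"turn":0.45,"grip":0.3},{"tx":0,"ty":0.046,"tz":-0.024,"turn":0.44,"grip":0.3},{"tx":0,"ty":0.046,"tz":-0.025,"turn":0.44,"grip":0.3}])

```text
time: 16.3
position: [0.5183, 0.1635, 0.2168]
tool_rot: [-1.988, -2.433, 0.007]
ft_force: [-3.9, -3.3, -0.7]
grip_width: 0.301
grip_force: 2.1
```

```bash
python3 sw.py 5 74 78 82 86 90
```

```text
t 16.3 p [0.5183 0.1635 0.2168] F [-3.93 -3.27 -0.7 ] tau 0.193 w 0.30066374227255493
psi 101.49
[-0.013, 0.009, -0.005, 0.003]
[-0.003, 0.046, -0.025, 0.431]
[-0.004, 0.045, -0.026, 0.428]
[-0.005, 0.045, -0.026, 0.425]
[-0.006, 0.045, -0.026, 0.424]
```

Emit:
send_rows(steps=[{"tx":-0.013,"ty":0.05,"tz":-0.028,"turn":0.43,"grip":0.3},{"tx":-0.004,"ty":0.045,"tz":-0.026,"turn":0.43,"grip":0.3}])

```text
time: 16.55
position: [0.5238, 0.164, 0.22]
tool_rot: [-2.129, -2.309, 0.007]
ft_force: [-4.1, -2.3, -0.7]
grip_width: 0.296
grip_force: 2.3
```

```bash
python3 sw.py 5 82 86 90 94 98
```

```text
t 16.55 p [0.5238 0.164  0.22  ] F [-4.12 -2.26 -0.68] tau 0.179 w 0.2958846488251899
psi 94.63
[-0.011, 0.01, -0.001, 0.005]
[-0.005, 0.045, -0.026, 0.425]
[-0.006, 0.045, -0.026, 0.424]
[-0.007, 0.045, -0.026, 0.424]
[-0.008, 0.045, -0.026, 0.425]
```

Emit:
send_rows(steps=[{"tx":-0.011,"ty":0.05,"tz":-0.026,"turn":0.43,"grip":0.3},{"tx":-0.006,"ty":0.045,"tz":-0.026,"turn":0.42,"grip":0.3},{"tx":-0.007,"ty":0.045,"tz":-0.026,"turn":0.42,"grip":0.3}])

```text
time: 16.92
position: [0.5318, 0.1634, 0.2247]
tool_rot: [-2.324, -2.112, 0.006]
ft_force: [-5.7, -2.1, 0.6]
grip_width: 0.303
grip_force: 2.4
```

```bash
python3 sw.py 5 94 98 102 106 110
```

```text
t 16.925 p [0.5318 0.1634 0.2247] F [-5.7  -2.05  0.62] tau 0.187 w 0.30349568287251233
psi 84.51
[-0.013, 0.013, -0.001, 0.013]
[-0.008, 0.045, -0.026, 0.425]
[-0.009, 0.045, -0.026, 0.428]
[-0.01, 0.045, -0.025, 0.431]
[-0.011, 0.046, -0.025, 0.436]
```

Emit:
send_rows(steps=[{"tx":-0.013,"ty":0.05,"tz":-0.026,"turn":0.43,"grip":0.3},{"tx":-0.009,"ty":0.045,"tz":-0.026,"turn":0.43,"grip":0.3}])

```text
time: 17.18
position: [0.5372, 0.1619, 0.2279]
tool_rot: [-2.446, -1.969, 0.006]
ft_force: [-5.3, -1.8, 0.8]
grip_width: 0.304
grip_force: 2.5
```

```bash
python3 sw.py 5 102 106 110 114 118
```

```text
t 17.175 p [0.5372 0.1619 0.2279] F [-5.25 -1.84  0.81] tau 0.148 w 0.30357402857651633
psi 77.66
[-0.015, 0.014, 0.001, 0.009]
[-0.01, 0.045, -0.025, 0.431]
[-0.011, 0.046, -0.025, 0.436]
[-0.011, 0.046, -0.024, 0.441]
[-0.012, 0.046, -0.023, 0.448]
```

Emit:
send_rows(steps=[{"tx":-0.015,"ty":0.05,"tz":-0.024,"turn":0.44,"grip":0.3},{"tx":-0.011,"ty":0.046,"tz":-0.025,"turn":0.44,"grip":0.3}])

```text
time: 17.42
position: [0.5423, 0.1595, 0.231]
tool_rot: [-2.562, -1.815, 0.006]
ft_force: [-5.9, -0.8, 1.0]
grip_width: 0.301
grip_force: 2.7
```

```bash
python3 sw.py 5 110 114 118 122 126
```

```text
t 17.425 p [0.5423 0.1595 0.231 ] F [-5.88 -0.76  1.04] tau 0.166 w 0.3012534561550029
psi 70.64
[-0.016, 0.014, 0.001, -0.001]
[-0.011, 0.046, -0.024, 0.441]
[-0.012, 0.046, -0.023, 0.448]
[-0.013, 0.047, -0.022, 0.456]
[-0.014, 0.047, -0.021, 0.465]
```

Emit:
send_rows(steps=[{"tx":-0.016,"ty":0.05,"tz":-0.023,"turn":0.44,"grip":0.3},{"tx":-0.012,"ty":0.046,"tz":-0.023,"turn":0.45,"grip":0.3}])

```text
time: 17.68
position: [0.5471, 0.1564, 0.234]
tool_rot: [-2.669, -1.653, 0.005]
ft_force: [-6.1, 0.4, 2.7]
grip_width: 0.299
grip_force: 2.8
```

```bash
python3 sw.py 5 118 122 126 130 134
```

```text
t 17.675 p [0.5471 0.1564 0.234 ] F [-6.08  0.36  2.71] tau 0.149 w 0.2988095569405902
psi 63.54
[-0.017, 0.016, 0.004, 0.001]
[-0.013, 0.047, -0.022, 0.456]
[-0.014, 0.047, -0.021, 0.465]
[-0.014, 0.047, -0.02, 0.475]
[-0.014, 0.048, -0.019, 0.485]
```

Emit:
send_rows(steps=[{"tx":-0.017,"ty":0.051,"tz":-0.018,"turn":0.46,"grip":0.3},{"tx":-0.014,"ty":0.047,"tz":-0.021,"turn":0.46,"grip":0.3}])

```text
time: 17.92
position: [0.5514, 0.1526, 0.2367]
tool_rot: [-2.769, -1.479, 0.004]
ft_force: [-5.7, 0.9, 3.2]
grip_width: 0.308
grip_force: 3.1
```

```bash
python3 sw.py 5 126 130 134 138 142
```

```text
t 17.925 p [0.5514 0.1526 0.2367] F [-5.67  0.94  3.21] tau 0.133 w 0.30848448464395417
psi 56.21
[-0.021, 0.018, 0.005, 0.006]
[-0.014, 0.047, -0.02, 0.475]
[-0.014, 0.048, -0.019, 0.485]
[-0.015, 0.048, -0.018, 0.496]
[-0.015, 0.049, -0.016, 0.508]
```

Emit:
send_rows(steps=[{"tx":-0.025,"ty":0.053,"tz":-0.016,"turn":0.48,"grip":0.3},{"tx":-0.016,"ty":0.048,"tz":-0.019,"turn":0.49,"grip":0.3}])

```text
time: 18.18
position: [0.5551, 0.1471, 0.2387]
tool_rot: [-2.863, -1.288, 0.003]
ft_force: [-6.0, 1.7, 2.9]
grip_width: 0.3
grip_force: 2.5
```

```bash
python3 sw.py 5 134 138 142 146 150
```

```text
t 18.175 p [0.5551 0.1471 0.2387] F [-6.04  1.67  2.9 ] tau 0.159 w 0.300104206907416
psi 48.44
[-0.009, 0.011, -0.001, -0.006]
[-0.015, 0.048, -0.018, 0.496]
[-0.015, 0.049, -0.016, 0.508]
[-0.015, 0.049, -0.015, 0.52]
[-0.015, 0.05, -0.013, 0.531]
```

Emit:
send_rows(steps=[{"tx":-0.02,"ty":0.05,"tz":-0.018,"turn":0.5,"grip":0.3},{"tx":-0.015,"ty":0.049,"tz":-0.016,"turn":0.51,"grip":0.3}])

```text
time: 18.42
position: [0.5581, 0.1416, 0.2407]
tool_rot: [-2.947, -1.083, 0.003]
ft_force: [-5.1, 1.0, 2.0]
grip_width: 0.302
grip_force: 2.3
```

```bash
python3 sw.py 5 142 145 148 151 154
```

```text
t 18.425 p [0.5581 0.1416 0.2407] F [-5.14  1.04  2.01] tau 0.114 w 0.3021995996061364
psi 40.36
[-0.006, 0.01, -0.002, -0.011]
[-0.011, 0.037, -0.011, 0.389]
[-0.011, 0.037, -0.01, 0.395]
[-0.011, 0.038, -0.009, 0.402]
[-0.01, 0.038, -0.008, 0.408]
```

```bash
cat > bar.py <<'E'
from h import *
from bench import ctrl
s=ctrl.get_state();w=ctrl.get_image("wrist");T=wristT(s,w);p=w["pixels"].astype(int)
m=(p[...,0]>100)&(p[...,1]<70)&(p[...,2]<70);m=m.astype(np.uint8)
n,l,st,c=cv2.connectedComponentsWithStats(m);i=1+np.argsort(-st[1:,4])[:4]
y=np.radians(-2.2);si,co=np.sin(np.radians(32)),np.cos(np.radians(32))
ax=np.array([-si*np.cos(y),-si*np.sin(y),co]);e1=np.array([co*np.cos(y),co*np.sin(y),si]);e2=np.cross(ax,e1);B0=np.array([.5219,.1183,.2302])
for k in i:print(st[k],c[k].round(1))
obs=m.astype(float);res=[]
for th in range(100,171,2):
  t=np.radians(th);d=-np.cos(t)*e1+np.sin(t)*e2;B=B0-ax*.01*t/6.283;sd=np.cross(ax,d)
  P=np.array([B+q*d+.0065*(u*sd+v*ax) for q in(.0,.062) for u in(1,-1) for v in(1,-1)])
  q=np.zeros((420,560),np.uint8);cv2.fillConvexPoly(q,cv2.convexHull(proj(P,w["K"],T).astype(np.int32)),1)
  q[250:]=0;o=m.copy();o[250:]=0
  res.append((int((q&o).sum()/max(1,(q|o).sum())*1000),th))
print(sorted(res)[::-1][:4])
E
python3 bar.py
```

```text
[ 249  221   40   41 1316] [269.5 242.7]
[263 291  33  28 796] [279.7 304.4]
[285 192  16  18 118] [293.  200.8]
[221 133  21  19 113] [230.  141.7]
[(389, 140), (381, 142), (356, 138), (306, 144)]
```

Emit:
send_rows(steps=[{"tx":-0.015,"ty":0.042,"tz":-0.012,"turn":0.39,"grip":0.3},{"tx":-0.011,"ty":0.037,"tz":-0.01,"turn":0.4,"grip":0.3}])

```text
time: 18.73
position: [0.56, 0.1371, 0.242]
tool_rot: [-3.001, -0.921, 0.002]
ft_force: [-5.0, 1.6, 0.7]
grip_width: 0.301
grip_force: 2.4
```

```bash
python3 sw.py 5 148 151 154 157 160
```

```text
t 18.725 p [0.56   0.1371 0.242 ] F [-5.04  1.62  0.69] tau 0.138 w 0.300774300542698
psi 34.12
[-0.003, 0.006, -0.002, -0.008]
[-0.011, 0.038, -0.009, 0.402]
[-0.01, 0.038, -0.008, 0.408]
[-0.01, 0.038, -0.007, 0.414]
[-0.01, 0.038, -0.006, 0.42]
```

Emit:
send_rows(steps=[{"tx":-0.012,"ty":0.042,"tz":-0.01,"turn":0.39,"grip":0.3},{"tx":-0.01,"ty":0.038,"tz":-0.008,"turn":0.41,"grip":0.3},{"tx":-0.01,"ty":0.038,"tz":-0.007,"turn":0.41,"grip":0.3}])

```text
time: 19.1
position: [0.5619, 0.1306, 0.2436]
tool_rot: [-3.068, -0.665, 0.002]
ft_force: [-5.3, 3.2, 1.6]
grip_width: 0.304
grip_force: 2.6
```

```bash
python3 sw.py 5 157 160 163 166 169;python3 - <<'E'
from bench import ctrl
print(ctrl.get_state()["joint_positions"])
E
```

```text
t 19.1 p [0.5619 0.1306 0.2436] F [-5.29  3.2   1.63] tau 0.181 w 0.30385407203152515
psi 24.47
[-0.005, 0.012, -0.001, 0.01]
[-0.01, 0.038, -0.006, 0.42]
[-0.009, 0.039, -0.005, 0.425]
[-0.009, 0.039, -0.004, 0.43]
[-0.008, 0.039, -0.003, 0.434]
[-0.67455924  0.16758242  0.45437096  1.64312389 -0.0779655   1.34972917
 -1.35224338]
```

Emit:
send_rows(steps=[{"tx":-0.014,"ty":0.042,"tz":-0.007,"turn":0.43,"grip":0.3},{"tx":-0.009,"ty":0.039,"tz":-0.005,"turn":0.43,"grip":0.3}])

```text
time: 19.35
position: [0.5626, 0.1261, 0.2444]
tool_rot: [-3.101, -0.48, 0.002]
ft_force: [-5.6, 4.0, 2.1]
grip_width: 0.301
grip_force: 2.8
```

```bash
python3 sw.py 5 163 166 169 172
```

```text
t 19.35 p [0.5626 0.1261 0.2444] F [-5.62  3.97  2.08] tau 0.202 w 0.30062707976044545
psi 17.6
[-0.003, 0.014, 0.002, -0.003]
[-0.009, 0.039, -0.004, 0.43]
[-0.008, 0.039, -0.003, 0.434]
[-0.008, 0.039, -0.002, 0.438]
```

Emit:
send_rows(steps=[{"tx":-0.01,"ty":0.046,"tz":-0.002,"turn":0.43,"grip":0.3},{"tx":-0.008,"ty":0.039,"tz":-0.003,"turn":0.43,"grip":0.3}])

```text
time: 19.6
position: [0.563, 0.1214, 0.2449]
tool_rot: [-3.124, -0.294, 0.002]
ft_force: [-5.3, 5.4, 3.5]
grip_width: 0.3
grip_force: 3.2
```

```bash
python3 sw.py 5 169 172 175 178; python3 sw.py 5 169|head -1
```

```text
t 19.6 p [0.563  0.1214 0.2449] F [-5.34  5.38  3.49] tau 0.247 w 0.2996783661789717
psi 10.75
[-0.004, 0.016, 0.002, 0.005]
[-0.008, 0.039, -0.002, 0.438]
[-0.007, 0.039, -0.001, 0.44]
[-0.006, 0.039, -0.0, 0.442]
t 19.6 p [0.563  0.1214 0.2449] F [-5.34  5.38  3.49] tau 0.247 w 0.2996783661789717
```

Emit:
send_rows(steps=[{"tx":-0.01,"ty":0.046,"tz":0,"turn":0.44,"grip":0.3},{"tx":-0.007,"ty":0.039,"tz":0,"turn":0.44,"grip":0.3}])

```text
time: 19.85
position: [0.563, 0.1168, 0.2453]
tool_rot: [-3.135, -0.102, 0.001]
ft_force: [-4.2, 6.0, 4.2]
grip_width: 0.299
grip_force: 3.6
```

```bash
python3 sw.py 5 175 178 181 184
```

```text
t 19.85 p [0.563  0.1168 0.2453] F [-4.24  5.98  4.16] tau 0.265 w 0.2993825986293064
psi 3.73
[-0.004, 0.019, 0.006, 0.005]
[-0.006, 0.039, -0.0, 0.442]
[-0.006, 0.039, 0.001, 0.442]
[-0.005, 0.039, 0.002, 0.442]
```

Emit:
send_rows(steps=[{"tx":-0.01,"ty":0.048,"tz":0.004,"turn":0.44,"grip":0.3},{"tx":-0.006,"ty":0.039,"tz":0.001,"turn":0.44,"grip":0.3}])

```text
time: 20.1
position: [0.5625, 0.1121, 0.2453]
tool_rot: [-3.135, 0.09, 0.0]
ft_force: [-5.3, 6.6, 5.7]
grip_width: 0.303
grip_force: 4.0
```

```bash
python3 sw.py 5 181 184 187 190
```

```text
t 20.1 p [0.5625 0.1121 0.2453] F [-5.32  6.63  5.7 ] tau 0.282 w 0.30260364614591945
psi -3.29
[-0.002, 0.019, 0.005, 0.012]
[-0.005, 0.039, 0.002, 0.442]
[-0.004, 0.039, 0.003, 0.441]
[-0.004, 0.039, 0.004, 0.438]
```

Emit:
send_rows(steps=[{"tx":-0.008,"ty":0.048,"tz":0.005,"turn":0.45,"grip":0.3},{"tx":-0.004,"ty":0.039,"tz":0.003,"turn":0.44,"grip":0.3},{"tx":-0.004,"ty":0.039,"tz":0.004,"turn":0.44,"grip":0.3}])

```text
time: 20.48
position: [0.5609, 0.1053, 0.2449]
tool_rot: [-3.112, 0.379, -0.0]
ft_force: [-3.9, 7.6, 4.0]
grip_width: 0.298
grip_force: 4.1
```

```bash
python3 sw.py 5 190 193 196
```

```text
t 20.475 p [0.5609 0.1053 0.2449] F [-3.86  7.61  4.04] tau 0.311 w 0.2983470142486996
psi -13.9
[0.0, 0.02, 0.008, 0.006]
[-0.003, 0.039, 0.005, 0.435]
[-0.002, 0.039, 0.006, 0.432]
```

Emit:
send_rows(steps=[{"tx":-0.005,"ty":0.05,"tz":0.008,"turn":0.44,"grip":0.3},{"tx":-0.002,"ty":0.039,"tz":0.006,"turn":0.43,"grip":0.3}])

```text
time: 20.72
position: [0.5595, 0.1005, 0.2442]
tool_rot: [-3.083, 0.567, -0.001]
ft_force: [-2.4, 7.8, 5.1]
grip_width: 0.302
grip_force: 4.2
```

```bash
python3 sw.py 5 196; python3 sw.py 0 193
```

```text
t 20.725 p [0.5595 0.1005 0.2442] F [-2.4   7.81  5.1 ] tau 0.334 w 0.30184086717317726
psi -20.85
[-0.001, 0.015, 0.009, 0.004]
t 20.725 p [0.5595 0.1005 0.2442] F [-2.4   7.81  5.1 ] tau 0.334 w 0.30184086717317726
psi -20.85
[-0.006, -0.107, 0.002, -0.427]
```

Emit:
send_rows(steps=[{"tx":0,"ty":-0.05,"tz":0,"turn":0,"grip":0.3},{"tx":0,"ty":-0.04,"tz":0,"turn":0,"grip":0.3},{"tx":0,"ty":0,"tz":0,"turn":0,"grip":0.6},{"tx":0,"ty":0,"tz":0,"turn":0,"grip":0.6},{"tx":0,"ty":0,"tz":0,"turn":0,"grip":0.6},{"tx":0,"ty":0,"tz":0,"turn":0,"grip":0.6}])

```text
time: 21.48
position: [0.5612, 0.0993, 0.2424]
tool_rot: [3.088, -0.575, 0.001]
ft_force: [0.8, 1.0, -0.3]
grip_width: 0.582
grip_force: 0.3
```

Emit:
send_rows(steps=[{"tx":0,"ty":0,"tz":-0.2,"turn":0,"grip":0.6},{"tx":0,"ty":0,"tz":-0.5,"turn":0,"grip":0.6},{"tx":0,"ty":0,"tz":-0.7,"turn":0,"grip":0.6},{"tx":0,"ty":0,"tz":-0.4,"turn":0,"grip":0.6},{"tx":0,"ty":0,"tz":0,"turn":0,"grip":0.6},{"tx":0,"ty":0,"tz":0,"turn":0,"grip":0.6}])

```text
time: 22.22
position: [0.5605, 0.0997, 0.3498]
tool_rot: [3.088, -0.575, -0.001]
ft_force: [-0.2, 0.4, -1.5]
grip_width: 0.601
grip_force: 0.0
```

```bash
cat > chk.py <<'E'
from h import *
from bench import ctrl
y=np.radians(-2.2);si,co=np.sin(np.radians(32)),np.cos(np.radians(32))
ax=np.array([-si*np.cos(y),-si*np.sin(y),co]);e1=np.array([co*np.cos(y),co*np.sin(y),si]);e2=np.cross(ax,e1);B0=np.array([.5219,.1183,.2302])
s=ctrl.get_state();print(s["position"],s["ft_force"])
for n in("wrist","top","scene"):
  w=ctrl.get_image(n);T=wristT(s,w) if n=="wrist" else w["cam_to_world"];p=w["pixels"].astype(int)
  b=cv2.cvtColor(w["pixels"],cv2.COLOR_RGB2BGR);cv2.imwrite(f"pics/fin_{n}.png",b)
  m=((p[...,0]>100)&(p[...,1]<75)&(p[...,2]<75)).astype(np.uint8);c=proj(B0,w["K"],T)[0].astype(int);win=np.zeros_like(m);r=130 if n=="wrist" else 40
  win[max(0,c[1]-r):c[1]+r,max(0,c[0]-r):c[0]+r]=1;m*=win;res=[]
  for th in range(150,221,2):
   for off in(-5,0,5,10):
    t=np.radians(th);d=-np.cos(t)*e1+np.sin(t)*e2;B=B0-ax*.01*t/6.283+ax*off*1e-3;sd=np.cross(ax,d)
    P=np.array([B+q*d+.0065*(u*sd+v*ax) for q in(-.062,.062) for u in(1,-1) for v in(1,-1)])
    q=np.zeros((420,560),np.uint8);cv2.fillConvexPoly(q,cv2.convexHull(proj(P,w["K"],T).astype(np.int32)),1)
    res.append((int((q&m).sum()/max(1,(q|m).sum())*1000),th,off))
  print(n,m.sum(),sorted(res)[::-1][:5])
E
python3 chk.py
```

```text
[0.56051739 0.09974782 0.34982915] [-0.19196221  0.43932531 -1.5099499 ]
wrist 1906 [(411, 162, 0), (409, 164, 0), (396, 166, 0), (393, 160, 0), (381, 158, -5)]
top 2 [(0, 220, 10), (0, 220, 5), (0, 220, 0), (0, 220, -5), (0, 218, 10)]
scene 464 [(704, 158, 0), (698, 156, 0), (697, 154, 0), (692, 152, 0), (665, 160, 0)]
```

Emit:
send_rows(steps=[{"tx":-0.78,"ty":0.29,"tz":-0.2,"turn":0,"grip":0.6},{"tx":-0.78,"ty":0.29,"tz":-0.2,"turn":0,"grip":0.6},{"tx":-0.78,"ty":0.29,"tz":0,"turn":0,"grip":0.6},{"tx":0,"ty":0,"tz":0,"turn":0,"grip":0.6}])

```text
time: 22.88
position: [0.4085, 0.1022, 0.3746]
tool_rot: [-3.087, 0.569, 0.0]
ft_force: [0.6, 0.1, 0.7]
grip_width: 0.599
grip_force: 0.0
```

```bash
python3 chk.py
```

```text
[0.40854418 0.10216702 0.37460044] [0.57604453 0.09902573 0.66952248]
wrist 3437 [(538, 164, -5), (513, 166, -5), (513, 162, -5), (499, 160, -5), (489, 164, 0)]
top 144 [(238, 164, -5), (236, 166, -5), (232, 168, -5), (229, 168, 0), (229, 164, 0)]
scene 647 [(526, 158, 0), (525, 156, 0), (523, 154, 0), (510, 152, 0), (499, 160, 0)]
```

```bash
sed -i 's/m=((p.*astype(np.uint8);c=/m=((p[...,0]>120)\&(p[...,0]>3.0*p[...,1])\&(p[...,0]>3.0*p[...,2])).astype(np.uint8);c=/; s/range(150,221,2)/range(100,241,3)/' chk.py
cat >> chk.py <<'E'
  nn,l,st,cc=cv2.connectedComponentsWithStats(m)
  for k in 1+np.argsort(-st[1:,4])[:3]:
    q=np.argwhere(l==k)[:,::-1];u=np.linalg.svd(q-q.mean(0),full_matrices=False)[2][0];t=(q-q.mean(0))@u;print("  comp",st[k],(q.mean(0)+u*t.min()).round(1),(q.mean(0)+u*t.max()).round(1))
  for th in(160,193):
    t=np.radians(th);d=-np.cos(t)*e1+np.sin(t)*e2;B=B0-ax*.005;print("  pred",th,proj(np.array([B-.064*d,B+.064*d]),w["K"],T).round(1).tolist())
E
python3 chk.py
```

```text
[0.41140978 0.101647   0.37402778] [-0.54415572 -0.3916739  -0.04282847]
wrist 2329 [(688, 163, -5), (663, 166, -5), (643, 160, -5), (620, 163, 0), (607, 166, 0)]
  comp [ 170   32   98  111 2266] [172.7  34.1] [264.1 140. ]
  comp [154  75   9   9  61] [154.2  75.7] [161.6  81.5]
  comp [240 167   1   2   2] [240. 167.] [240. 168.]
  pred 160 [[261.7, 134.5], [154.9, 24.7]]
  pred 193 [[229.0, 148.0], [198.4, 3.7]]
top 75 [(154, 166, -5), (153, 166, 0), (151, 169, -5), (150, 172, 0), (150, 163, -5)]
  comp [227 172  11  18  72] [228.6 171.7] [237. 189.]
  comp [237 191   1   1   1] [237. 191.] [237. 191.]
  comp [239 194   1   1   1] [239. 194.] [239. 194.]
  pred 160 [[245.8, 220.4], [224.3, 166.5]]
  pred 193 [[228.9, 220.7], [242.2, 166.2]]
scene 323 [(740, 151, 0), (728, 160, 0), (720, 157, 0), (697, 154, 0), (689, 163, 0)]
  comp [264 143  42  33 322] [304.2 144. ] [264.4 174.2]
  comp [257 196   1   1   1] [257. 196.] [257. 196.]
  pred 160 [[265.1, 173.3], [308.5, 143.5]]
  pred 193 [[265.9, 163.2], [308.5, 153.5]]
```

```bash
python3 sw.py 0 162 168
```

```text
t 23.175 p [0.4117 0.1017 0.3738] F [-0.23 -0.5  -0.65] tau -0.004 w 0.601526925925299
psi -21.13
[2.146, -1.348, 2.16, -4.986]
[-0.01, 0.078, -0.008, 0.862]
```

Emit:
send_rows(steps=[{"tx":0.536,"ty":-0.337,"tz":0,"turn":0,"grip":0.6},{"tx":0.536,"ty":-0.337,"tz":0,"turn":0,"grip":0.6},{"tx":0.536,"ty":-0.337,"tz":0,"turn":0,"grip":0.6},{"tx":0.536,"ty":-0.337,"tz":0,"turn":0,"grip":0.6},{"tx":0,"ty":0,"tz":0,"turn":-1,"grip":0.6},{"tx":0,"ty":0,"tz":0,"turn":-1,"grip":0.6},{"tx":0,"ty":0,"tz":0.3,"turn":-1,"grip":0.6},{"tx":0,"ty":0,"tz":0.3,"turn":-1,"grip":0.6},{"tx":0,"ty":0,"tz":0.3,"turn":-0.98,"grip":0.6},{"tx":0,"ty":0,"tz":0,"turn":0,"grip":0.6},{"tx":0,"ty":0,"tz":0,"turn":0,"grip":0.6}])

```text
time: 24.55
position: [0.5607, 0.131, 0.3206]
tool_rot: [3.1, 0.508, 0.0]
ft_force: [-0.3, 0.8, -0.2]
grip_width: 0.599
grip_force: 0.0
```

```bash
python3 sw.py 0 162; python3 chk.py | grep -A3 -E "wrist|scene"
```

```text
t 24.55 p [0.5607 0.131  0.3206] F [-0.35  0.84 -0.19] tau 0.075 w 0.5989312182764125
psi 18.62
[0.003, 0.006, 1.274, -0.018]
wrist 1014 [(371, 169, 5), (369, 169, 10), (365, 169, 0), (360, 166, 0), (350, 169, -5)]
  comp [274 219  25  43 806] [286.6 218.8] [283.  261.6]
  comp [273 292  17  11 147] [272.9 296.1] [289.  296.4]
  comp [224 134   9   8  56] [224.1 134.9] [231.5 139.8]
--
scene 320 [(733, 151, 0), (725, 160, 0), (713, 157, 0), (690, 154, 0), (686, 163, 0)]
  comp [264 143  42  33 319] [304.2 144. ] [264.4 174.2]
  comp [257 196   1   1   1] [257. 196.] [257. 196.]
  pred 160 [[265.1, 173.3], [308.5, 143.5]]
```

Emit:
send_rows(steps=[{"tx":0,"ty":0,"tz":0.5,"turn":0,"grip":0.6},{"tx":0,"ty":0,"tz":0.5,"turn":0,"grip":0.6},{"tx":0,"ty":0,"tz":0.27,"turn":0,"grip":0.6},{"tx":0,"ty":0,"tz":0,"turn":0,"grip":0.3},{"tx":0,"ty":0,"tz":0,"turn":0,"grip":0.3},{"tx":0,"ty":0,"tz":0,"turn":0,"grip":0.3},{"tx":0,"ty":0,"tz":0,"turn":0,"grip":0.3},{"tx":0,"ty":0,"tz":0,"turn":0,"grip":0.3}])

```text
time: 25.7
position: [0.5602, 0.1312, 0.2445]
tool_rot: [-3.099, -0.512, -0.001]
ft_force: [0.4, 0.0, -0.4]
grip_width: 0.308
grip_force: 0.0
```

Emit:
send_rows(steps=[{"tx":0,"ty":0.05,"tz":0,"turn":0,"grip":0.3},{"tx":0,"ty":0.04,"tz":0,"turn":0,"grip":0.3},{"tx":0,"ty":0,"tz":0,"turn":0,"grip":0.3}])

```text
time: 26.08
position: [0.5619, 0.1255, 0.2442]
tool_rot: [3.1, 0.511, 0.0]
ft_force: [-0.4, -0.1, 0.2]
grip_width: 0.302
grip_force: 0.0
```

```bash
python3 sw.py 5 162 165 168 171 174 177
```

```text
t 26.075 p [0.5619 0.1255 0.2442] F [-0.36 -0.05  0.19] tau -0.001 w 0.3018485763600408
psi 18.74
[0.013, -0.004, -0.001, -0.003]
[-0.009, 0.039, -0.005, 0.429]
[-0.008, 0.039, -0.004, 0.433]
[-0.008, 0.039, -0.003, 0.436]
[-0.007, 0.039, -0.002, 0.439]
[-0.007, 0.039, -0.0, 0.441]
```

Emit:
send_rows(steps=[{"tx":-0.009,"ty":0.039,"tz":-0.005,"turn":0.43,"grip":0.3},{"tx":-0.008,"ty":0.039,"tz":-0.004,"turn":0.43,"grip":0.3}])

```text
time: 26.32
position: [0.5622, 0.1212, 0.2447]
tool_rot: [-3.125, -0.323, 0.0]
ft_force: [-1.2, 0.7, 0.2]
grip_width: 0.304
grip_force: 0.1
```

```bash
python3 sw.py 5 168|head -2
```

```text
t 26.325 p [0.5622 0.1212 0.2447] F [-1.24  0.68  0.21] tau 0.032 w 0.3038667498977676
psi 11.79
```

Emit:
send_rows(steps=[{"tx":-0.008,"ty":0.039,"tz":-0.003,"turn":0.44,"grip":0.3}])

```text
time: 26.45
position: [0.5621, 0.1192, 0.2449]
tool_rot: [-3.133, -0.227, 0.0]
ft_force: [-0.8, 2.3, 0.5]
grip_width: 0.3
grip_force: 0.7
```

```bash
python3 sw.py 5 171|head -2
```

```text
t 26.45 p [0.5621 0.1192 0.2449] F [-0.78  2.28  0.46] tau 0.101 w 0.30017322339438446
psi 8.28
```

Emit:
send_rows(steps=[{"tx":-0.007,"ty":0.039,"tz":-0.002,"turn":0.44,"grip":0.3}])

```text
time: 26.58
position: [0.5619, 0.1176, 0.2451]
tool_rot: [-3.137, -0.131, 0.0]
ft_force: [-1.2, 2.4, 0.9]
grip_width: 0.302
grip_force: 1.2
```

```bash
python3 sw.py 5 174|head -2
```

```text
t 26.575 p [0.5619 0.1176 0.2451] F [-1.2   2.4   0.86] tau 0.105 w 0.3017276456318036
psi 4.79
```

Emit:
send_rows(steps=[{"tx":-0.007,"ty":0.039,"tz":0,"turn":0.44,"grip":0.3},{"tx":-0.006,"ty":0.039,"tz":0,"turn":0.44,"grip":0.3}])

```text
time: 26.82
position: [0.5614, 0.114, 0.2453]
tool_rot: [-3.138, 0.06, 0.0]
ft_force: [-0.9, 3.3, 1.2]
grip_width: 0.297
grip_force: 2.1
```

```bash
python3 sw.py 5 180|head -2; python3 chk.py | grep -A1 scene
```

```text
t 26.825 p [0.5614 0.114  0.2453] F [-0.88  3.31  1.16] tau 0.144 w 0.2973370223012429
psi -2.2
scene 152 [(334, 151, 0), (331, 157, -5), (328, 145, 0), (325, 163, -5), (325, 157, 0)]
  comp [264 158  23  19 151] [284.8 160.6] [264.6 174.4]
```

Emit:
send_rows(steps=[{"tx":-0.006,"ty":0.039,"tz":0.001,"turn":0.44,"grip":0.3},{"tx":-0.005,"ty":0.039,"tz":0.002,"turn":0.44,"grip":0.3}])

```text
time: 27.22
position: [0.5606, 0.1097, 0.2454]
tool_rot: [-3.128, 0.25, -0.001]
ft_force: [-0.7, 5.6, 2.8]
grip_width: 0.303
grip_force: 3.2
```

```bash
python3 sw.py 5 186|head -2; python3 chk.py | grep -A1 scene
```

```text
t 27.225 p [0.5606 0.1097 0.2454] F [-0.69  5.63  2.77] tau 0.25 w 0.3025583790458177
psi -9.14
scene 143 [(308, 157, -5), (302, 163, -5), (301, 151, 0), (298, 154, -5), (296, 145, 0)]
  comp [264 161  25  16 142] [286.6 160.7] [264.5 174.2]
```

```bash
python3 - <<'E'
from h import *
from bench import ctrl
_,d=pickle.load(open("d0.pkl","rb"));S=(d["scene"]["K"],d["scene"]["cam_to_world"]);TP=(d["top"]["K"],d["top"]["cam_to_world"])
im=ctrl.get_image("wrist")
# tool pose when the clean views were taken
s=dict(position=np.array([.4114,.1016,.3740]),tool_rot=np.array([-3.087,.569,0.]))
W=(im["K"],wristT(s,im))
lo=tri([((264.4,174.2),*S),((264.1,140.),*W)],(.47,.13,.2));hi=tri([((304.2,144.),*S),((172.7,34.1),*W)],(.57,.1,.25));print(lo,hi,np.linalg.norm(lo[0]-hi[0]))
hi2=tri([((304.2,144.),*S),((228.6,171.7),*TP)],(.57,.1,.25));print(hi2)
B=(lo[0]+hi[0])/2;dd=hi[0]-lo[0];print("mid",B,"dir",dd/np.linalg.norm(dd),"head",np.degrees(np.arctan2(dd[1],dd[0])))
y=np.radians(-2.2);ax=np.array([-.5299*np.cos(y),-.5299*np.sin(y),.848]);print("dot axis",dd@ax/np.linalg.norm(dd))
C=np.array([.5545,.1165,.1776]);print("axial height of mid",(B-C)@ax,"radial",B-C-((B-C)@ax)*ax)
# scene ends seen now
b=ctrl.get_image("scene")["pixels"].astype(int);m=((b[...,0]>120)&(b[...,0]>3*b[...,1])&(b[...,0]>3*b[...,2]));q=np.argwhere(m[120:200,240:340])[:,::-1]+[240,120];print("scene red now",q.min(0),q.max(0),len(q))
E
```

```text
(array([0.46701084, 0.0991131 , 0.18967782]), np.float64(1.542668293295776)) (array([0.56390928, 0.12840829, 0.2628843 ]), np.float64(0.965595417174768)) 0.12492679848762808
(array([0.56514338, 0.12865932, 0.26390845]), np.float64(0.43585954715030084))
mid [0.51546006 0.1137607  0.22628106] dir [0.77564177 0.23449891 0.58599497] head 16.821583071257585
dot axis 0.09098421131070163
axial height of mid 0.0618978300950646 radial [-0.00626445 -0.00399841 -0.0038083 ]
scene red now [257 161] [287 196] 144
```

The clean-view triangulation puts the bar middle 61.9 mm above the collar along the axis, so the key is home. The gap between tool and bar angle is bore play. Next I push back towards the earlier position to confirm the clamp torque is still there.

Emit:
send_rows(steps=[{"tx":-0.004,"ty":0.041,"tz":0.003,"turn":0.44,"grip":0.3},{"tx":-0.004,"ty":0.041,"tz":0.004,"turn":0.44,"grip":0.3},{"tx":-0.003,"ty":0.041,"tz":0.005,"turn":0.43,"grip":0.3}])

```text
time: 27.85
position: [0.5587, 0.1042, 0.2453]
tool_rot: [-3.09, 0.532, -0.002]
ft_force: [-1.0, 8.7, 3.8]
grip_width: 0.302
grip_force: 4.3
```

```bash
python3 sw.py 5 195; python3 - <<'E'
from h import *
from bench import ctrl
T=[];
for i in range(6):
    s=ctrl.get_state();T.append((s["ft_force"],s["torque"]));ctrl.get_image("top")
F=np.mean([t[0] for t in T],0);M=np.mean([t[1] for t in T],0);p=s["position"]
y=np.radians(-2.2);ax=np.array([-.5299*np.cos(y),-.5299*np.sin(y),.848]);B0=np.array([.5219,.1183,.2302])
print("F",F,"M",M)
for o,n in((p,"about tcp"),(p+[0,0,.16],"?flange")):print(n,"tau",(np.cross(o-B0,F)+M)@ax)
print("tau no M",np.cross(p+[0,0,.005]-B0,F)@ax)
E
```

```text
t 27.85 p [0.5587 0.1042 0.2453] F [-1.04  8.74  3.81] tau 0.379 w 0.30177160383572355
psi -19.54
[0.031, 0.056, 0.024, 0.024]
F [-0.69317554  8.17457827  4.09829299] M [1.76136798 0.29687139 0.04517879]
about tcp tau -0.5484431152672131
?flange tau 0.1418634166991177
tau no M 0.3614394189652897
```

Static torque of about 0.36 N·m holds without the screw turning, so the clamp force is at least about 100 N and still under 220 N. Now I release, open wide and rise.

Emit:
send_rows(steps=[{"tx":0,"ty":-0.06,"tz":0,"turn":0,"grip":0.3},{"tx":0,"ty":-0.06,"tz":0,"turn":0,"grip":0.4},{"tx":0,"ty":-0.04,"tz":0,"turn":0,"grip":0.9},{"tx":0,"ty":0,"tz":0,"turn":0,"grip":0.9},{"tx":0,"ty":0,"tz":0,"turn":0,"grip":0.9},{"tx":0,"ty":0,"tz":0,"turn":0,"grip":0.9},{"tx":0,"ty":0,"tz":0,"turn":0,"grip":0.9},{"tx":0,"ty":0,"tz":0,"turn":0,"grip":0.9},{"tx":0,"ty":0,"tz":0,"turn":0,"grip":0.9}])

```text
time: 29.28
position: [0.5616, 0.1091, 0.2441]
tool_rot: [-3.095, 0.537, -0.0]
ft_force: [0.2, -0.5, -0.8]
grip_width: 0.9
grip_force: 0.0
```

Emit:
send_rows(steps=[{"tx":0,"ty":0,"tz":-0.2,"turn":0,"grip":0.9},{"tx":0,"ty":0,"tz":-0.5,"turn":0,"grip":0.9},{"tx":0,"ty":0,"tz":-0.8,"turn":0,"grip":0.9},{"tx":0,"ty":0,"tz":-0.6,"turn":0,"grip":0.9},{"tx":-0.78,"ty":0.29,"tz":0,"turn":0,"grip":0.9},{"tx":-0.78,"ty":0.29,"tz":0,"turn":0,"grip":0.9},{"tx":-0.78,"ty":0.29,"tz":0,"turn":0,"grip":0.9},{"tx":0,"ty":0,"tz":0,"turn":0,"grip":0.9},{"tx":0,"ty":0,"tz":0,"turn":0,"grip":0.9}])

```text
time: 30.4
position: [0.4124, 0.1071, 0.371]
tool_rot: [-3.094, 0.538, -0.003]
ft_force: [0.5, 0.6, -0.6]
grip_width: 0.905
grip_force: 0.0
```

```bash
python3 chk.py | grep -v -E "^top"; python3 - <<'E'
from h import *
from bench import ctrl
# socket seating: visible dark block lower edge vs collar; compare with gecko/jar movement
_,d=pickle.load(open("d0.pkl","rb"))
for n in("scene","top"):
    a=d[n]["pixels"].astype(int);b=ctrl.get_image(n)["pixels"].astype(int)
    for k,(x,y,w,h) in ({"jars":(225,300,100,65),"cat":(248,172,28,36),"gecko":(300,180,40,60)} if n=="scene" else {"gecko_head":(203,160,25,25),"gecko_tail":(262,160,30,25),"jars":(355,168,60,80)}).items():
        print(n,k,np.abs(a-b)[y:y+h,x:x+w].mean().round(1))
E
```

```text
[0.4124442  0.10713209 0.37103915] [ 0.479596    0.56850858 -0.55964689]
wrist 2344 [(619, 166, -5), (612, 163, -5), (566, 160, -5), (557, 169, -5), (538, 163, 0)]
  comp [ 182   26   93  116 2279] [185.2  27.6] [271.  139.2]
  comp [160  71   9   9  63] [160.2  71.8] [167.4  77.8]
  comp [244 166   1   2   2] [244. 166.] [244. 167.]
  pred 160 [[268.8, 133.4], [165.5, 19.2]]
  pred 193 [[235.3, 146.3], [210.3, -1.1]]
  comp [227 172  22  52 306] [228.8 172.1] [246.5 223.2]
  pred 160 [[245.8, 220.4], [224.3, 166.5]]
  pred 193 [[228.9, 220.7], [242.2, 166.2]]
scene 321 [(723, 160, 0), (715, 157, 0), (715, 151, 0), (700, 163, 0), (692, 154, 0)]
  comp [264 143  42  33 320] [304.5 144.3] [264.4 174.2]
  comp [257 196   1   1   1] [257. 196.] [257. 196.]
  pred 160 [[265.1, 173.3], [308.5, 143.5]]
  pred 193 [[265.9, 163.2], [308.5, 153.5]]
scene jars 5.9
scene cat 3.1
scene gecko 1.3
top gecko_head 37.6
top gecko_tail 9.9
top jars 12.5
```

```bash
python3 -c "
from bench import ctrl
print(ctrl.close_job())"
```

```text
the job is handed in; nothing more can be done
None
```

I handed the job in with the red T-key seated on the clamp screw and released. The gecko was clamped at an estimated 100 N or more, and I saw no sign of it going over 220 N. The judge's result was not shown to me, and the clamp force is worked out from the torque on the key, not measured directly.

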